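# Clamp the barrel in its cradle

## Task

Lift the canister by its handle off the stand behind the clamp cradle and set it down upright on the open table. Raise the sprung clamp bar by its knob, turn it fully aside over the emptied stand, and lay the brass barrel down into the cradle's V blocks with its square flange in the slot, lowering it by hand right down and not letting it drop. Then bring the bar back across the cradle and let it down between its keeper posts to press on the barrel; leave everything released and the other things on the table undisturbed.

Things in the scene. Friction and masses are not known exactly. Their poses are not given: they have to be found in the camera images.
- cradle: Fixed clamp cradle; origin on its underside, z up. Base 12 mm thick, local x -46..146, y -102..102 mm. Two wooden V blocks 80 mm wide (x -40..40), grooves along y: A at y -75..-39 (74 mm high), B at y 37..83 (54 mm high). Only the gap between them has room for fingers round the barrel. Flange slot at y -89..-75, between block A and a 74 mm high wall.
- cradle_seat (a point): Where the seated barrel's centre belongs: 50 mm above the cradle's origin, axes as the cradle's. The barrel's axis lies along its y, the flanged end towards -y.
- clamp_post (a point): Foot, at table height, of the steel post (118 mm high) about which the clamp bar turns, at cradle x 95, y 60 mm. The two keeper posts (73 mm high, 6 mm thick) that lock the lowered bar stand on block B at cradle x -33, y 45 and 75 mm.
- stand_top (a point): Centre of the top of the cradle's round stand, 80 mm wide, 45 mm high, at cradle x 100, y -35 mm. The canister starts here.
- clamp_lift (a joint): Height the clamp bar is raised, m: 0 lowest, 0.030 highest stop. Spring and weight draw it down (6 N at 0, 9 N at 0.030), so it goes down when let go. At 0 its underside is 61 mm above the table; on a seated barrel it rests at about 0.007. It must be raised over 0.014 to pass the keeper posts and over 0.010 to pass over a seated barrel; 0.025 is comfortable.
- clamp_swing (a joint): Turn of the clamp bar about the post, rad, anticlockwise seen from above. 0 (a stop): across the cradle, pointing to cradle -x, between the keeper posts. 1.7 (a stop): fully aside over the stand. It stays where left (light friction). The canister, while on the stand, blocks it beyond about 1.1.
- clamp_knob (a point): Grasp point of the upright brass knob at the bar's free end: 18 mm diameter, 22 mm cap, 43 mm tall above the bar. The point is 150 mm from the post's axis, 20 mm above the bar's top, 22 mm below the knob's top, 89 mm above the table at lift 0. Its x axis points along the bar to the post. Bar: 16 mm wide, 8 mm thick.
- rest: Fixed wooden V rest for the barrel, origin on its underside, z up. Groove along local x; local x -38..78, y -46..46 mm, 40 mm high. It holds the barrel's axis 36 mm above the table; about 50 mm of the plain end juts out to local -x, the only place for fingers. Block B hides that end in the cradle, so the barrel must be put down and taken again by its middle.
- barrel_center (a point): Loose brass barrel, 170 mm long, 36 mm diameter, 0.14 to 0.28 kg. Point on its axis, midway; local x runs along the axis to the flanged end. Flange 48 x 48 mm square, 6 mm thick, at x 79 to 85 mm; it stops the barrel rolling on the table. Lying on the table, its axis is 18 mm up at the plain end, 24 mm at the flange.
- barrel_flange (a point): Centre of the barrel's square flange, 82 mm from the barrel's centre along its axis.
- canister_center (a point): Loose lidded copper canister, 68 mm diameter, 0.26 to 0.49 kg, body 60 mm high, 105 mm with the arched brass handle. Point on its axis 50 mm above its underside, z up; the handle's straight grip bar (9 mm thick, 44 mm long along local y) lies 50 mm above this point.
- bell_jar: Loose glass bell jar, bystander, 92 mm diameter, 150 mm high; origin at its underside centre.
- pocket_barometer: Loose pocket barometer in a nickel case, bystander, 64 mm diameter, 17 mm high, with a ring out to 56 mm along local x; origin at its underside centre.
- magnet: Loose red horseshoe magnet lying flat, bystander, local x -42..56 mm, 64 mm wide, 14 mm high; origin on its underside.
- sight_vane: Loose bronze sight vane standing upright, bystander, foot 40 x 50 mm, 90 mm high; origin at its underside centre.

How it is judged:
By the outcome, as a careful person would: the job done as asked, in the order asked, and still so for the second after the job is handed in, with the robot touching nothing.
It also fails if it takes over 72 s, if anything falls off the work surface, if the arm or the gripper's body presses on something with over 40 N, if the wrist force passes 120 N, or if a joint passes its speed limit or range.

## Robot

A 6-joint arm with a two-finger parallel gripper is mounted at the origin on the work surface. World frame = base frame: x ahead of the robot, y to its left, z up, the work surface at z = 0. Lengths are in m, angles in rad, forces in N, time in s.
With the tool pointing down it reaches from about 0.25 to 0.775 m from the base axis. Payload 4 kg.
Tool frame: the origin (TCP) lies midway between the tips of the shut fingers; the grasp point (between the pads) lies 19 mm behind it; y points along the fingers, x is the direction in which the jaws open and shut, and the axes are right-handed (so a half turn about y gives the same grasp; the last joint's range is limited). The gripper opens to 94 mm and grips with 3 to 60 N. Pads are 16 mm wide; open, the fingers measure 119 mm over their backs; the gripper's body (75 mm by 177 mm) begins 78 mm behind the grasp point.
Start: joints at [1.049, 0.087, 1.371, -0, 1.684, -0.103], TCP at [0.224, 0.502, 0.206] pointing down, gripper open.
Joint ranges: [-3.1, 3.1], [-0.76, 2.03], [0.27, 2.55], [-1.08, 4.22], [0.17, 2.65], [-2.57, 2.57]. Speed limits (rad/s): [2.79, 2.79, 3.14, 3.14, 3.14, 3.14].

## Interface

Orientations are given as [roll, pitch, yaw] about the fixed x, y, z axes, in that order (R = Rz(yaw) Ry(pitch) Rx(roll)).
In Python, from bench import robot, snapshot, camera_info, ticket gives the robot as it stands.
- The arm moves only by the shell command python3 -m creep 'ROWS'. ROWS is JSON, a list of rows, each an object with "slide": the shift along the tool's x, y, z in mm, a list of three; "roll": the turn about the tool's y in degrees; "grip": the closure, from 0 (fully open) to 1 (shut). In form: [{"slide": [x, y, z], "roll": roll, "grip": grip}, ...]. A call has 1 to 20 rows; each row is the pose to reach, as a shift and turn from the pose commanded when the call began, along the tool's axes at that moment; what a row does not reach only later rows make up. A row lasts 1/12 s, in which the tool goes at most 41.7 mm and 7.16 degrees, less where a joint would pass 70% of its speed; a pose out of reach is approached as far as the arm can. A call with a gripper value outside its range is refused whole. The fingers move at their own pace and stop on an object; the grip force is fixed at half the most. Time passes only in rows, so rows that repeat a pose let the fingers close. It gives the time, the measured TCP pose, the force and the opening at its end, in the units of the state.
- robot.get_obs(): the state, without advancing time (a new reading comes with each control period).
- snapshot(name): name is "side" or "top" or "wrist"; returns the picture (384x512x3 uint8, red, green, blue); there is no depth.
- camera_info(name): a dict with "fx", "fy", "cx", "cy" (pixels), "dist" ([k1, k2, p1, p2, k3] as OpenCV has them; the pictures are not rectified), "cam_to_world" (4x4, takes a point from camera to world coordinates). Camera axes: x right, y down, z forward; pixel columns grow to the right and rows downward; lengths in m; the calibration is good to about 2 mm. A picture is of the moment at which its call begins: read the wrist's pose just before it. camera_info takes no time and is no camera call; for the wrist camera it gives the pose at the moment of the call.
- ticket.close_job(): hands the job in, once; it reports no verdict.
The state is a dict: "time": time; "joint_positions": joint angles; "qvel": joint speeds; "joint_torque": joint torques, N m; "tool_pos": TCP position; "ee_rot": TCP orientation; "wrist_force": force on the tool from outside, world axes, zero at the start; "wrist_torque": the same for the moment, N m; "width": finger opening in m.
Only numpy, scipy, OpenCV 4.12 (cv2) and the standard library are available. Lean on these libraries where they do the work, as an engineer would, in place of code of your own. Each camera call takes 0.05 s, during which the arm holds its last target.

## Working session

There is one attempt and no reset: what is moved stays moved. The work goes in short steps, Python scripts to look and compute and a shell command to move; the robot and the scene stay as the last step left them, time stands still between calls to the robot, and variables do not carry over. Pictures are saved under pics/ and viewed, and the job is handed in when it is done.

```bash
ls -la; mkdir -p pics
cat > h.py <<'E'
import numpy as np, cv2
from bench import robot, snapshot, camera_info, ticket
def snap(n,fn):
    i=camera_info(n); im=snapshot(n); cv2.imwrite('pics/'+fn,im[:,:,::-1]); return im,i
E
python3 - <<'E'
from h import *
o=robot.get_obs(); print(o)
for n in ['side','top','wrist']:
    im,i=snap(n,n+'0.png'); np.save(n+'_info.npy',i,allow_pickle=True); print(n,{k:np.round(v,4).tolist() for k,v in i.items()})
E
```

```text
total 12
drwxr-xr-x  3 agent agent 4096 Dec  7 13:19 .
drwxr-xr-x 23 root  root  4096 Dec  7 13:19 ..
drwxr-xr-x  2 agent agent 4096 Dec  7 13:19 pics
{'time': 0.0, 'joint_positions': array([ 1.04891982e+00,  8.79734099e-02,  1.37220541e+00,  2.83573379e-06,
        1.68363359e+00, -1.03087646e-01]), 'qvel': array([-0.00024712,  0.00166938,  0.00114572, -0.00056937,  0.00230847,
       -0.0010776 ]), 'joint_torque': array([ 7.22660188e-04, -3.40172768e+01, -3.02428401e+01,  7.16681150e-02,
        3.29124928e-02, -1.72315367e-04]), 'tool_pos': array([0.22338415, 0.50199706, 0.20431892]), 'ee_rot': array([-1.5705651 ,  0.00220768,  1.15200804]), 'wrist_force': array([0.21535033, 0.40531601, 0.01368938]), 'wrist_torque': array([0.00523556, 0.01789246, 0.00821245]), 'width': 0.09407431546341594}
side {'fx': 429.6384, 'fy': 429.6384, 'cx': 251.434, 'cy': 192.8217, 'dist': [-0.1484, 0.0, 0.0, 0.0, 0.0], 'cam_to_world': [[0.7717, -0.3905, 0.5021, -0.0994], [-0.636, -0.48, 0.6042, -0.7681], [0.0051, -0.7856, -0.6188, 0.8445], [0.0, 0.0, 0.0, 1.0]]}
top {'fx': 480.4948, 'fy': 480.4948, 'cx': 244.8776, 'cy': 184.5965, 'dist': [-0.0961, 0.0, 0.0, 0.0, 0.0], 'cam_to_world': [[0.0077, -0.9967, 0.0802, 0.3955], [-0.9998, -0.0091, -0.0162, 0.0096], [0.0168, -0.0801, -0.9966, 1.6529], [0.0, 0.0, 0.0, 1.0]]}
wrist {'fx': 323.263, 'fy': 323.263, 'cx': 253.6972, 'cy': 188.7335, 'dist': [-0.0639, 0.0, 0.0, 0.0, 0.0], 'cam_to_world': [[0.4061, 0.889, 0.2115, 0.1617], [0.9138, -0.3946, -0.0961, 0.5304], [-0.002, 0.2323, -0.9726, 0.3845], [0.0, 0.0, 0.0, 1.0]]}
```

Run:
```python
import cv2
for n in ['side','top','wrist']:
    im=cv2.imread(f'pics/{n}0.png'); cv2.imwrite(f'pics/{n}0b.png',cv2.resize(im,(800,600),interpolation=cv2.INTER_CUBIC))
```

```text
(no output)
```

View pics/side0b.png

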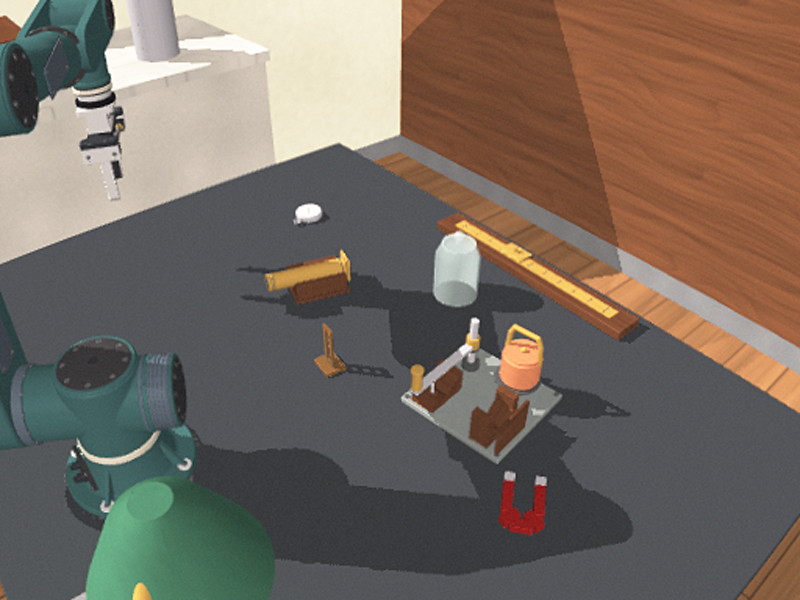

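View pics/top0b.png

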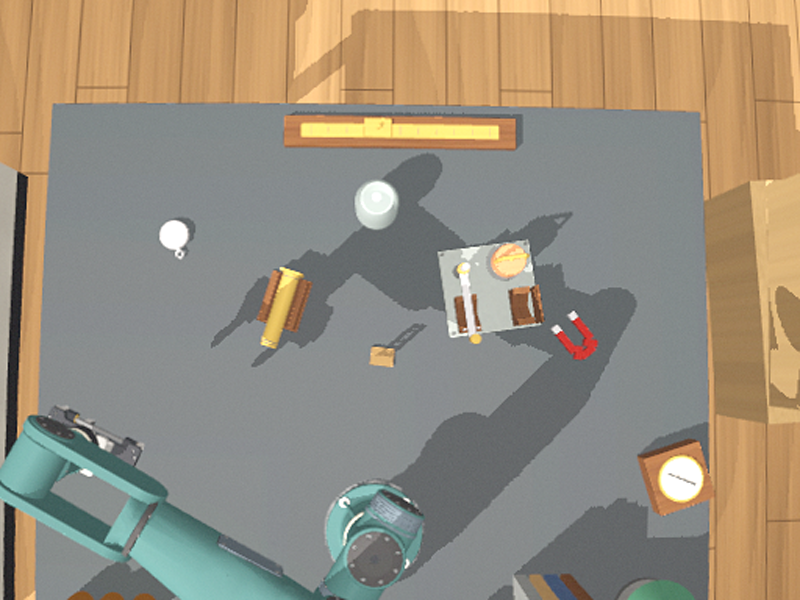

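View pics/wrist0b.png

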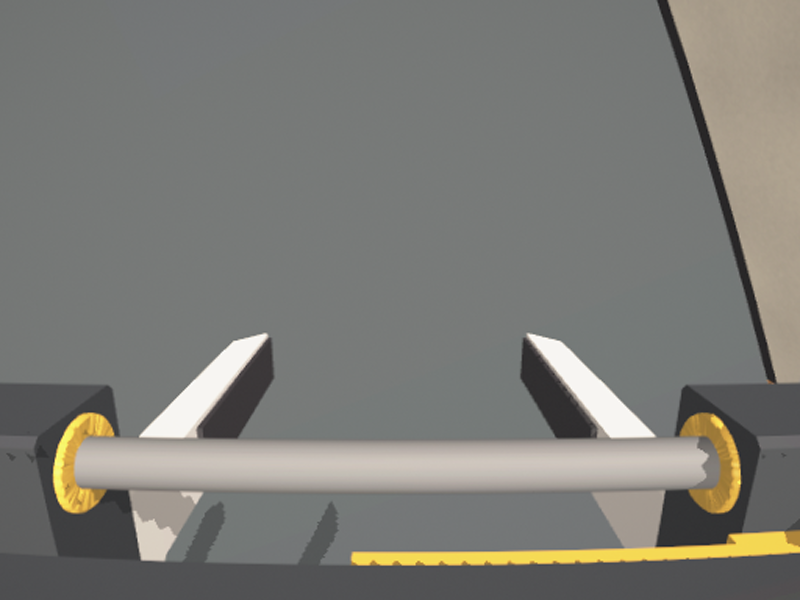

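Run:
```python
import cv2
im=cv2.imread('pics/top0.png')
def crop(im,x0,y0,w,h,s,fn):
    c=cv2.resize(im[y0:y0+h,x0:x0+w],None,fx=s,fy=s,interpolation=cv2.INTER_CUBIC)
    for k in range(0,w,10): cv2.putText(c,str(x0+k),(k*s,10),0,.35,(255,255,255),1); cv2.line(c,(k*s,12),(k*s,16),(255,255,255),1)
    for k in range(0,h,10): cv2.putText(c,str(y0+k),(0,k*s+4),0,.35,(255,255,255),1)
    cv2.imwrite('pics/'+fn,c)
crop(im,270,145,80,75,8,'c1.png')
crop(im,155,160,80,75,8,'c2.png')
im=cv2.imread('pics/side0.png')
crop(im,250,195,115,105,6,'c3.png')
crop(im,145,145,115,105,6,'c4.png')
```

```text
(no output)
```

View pics/c1.png

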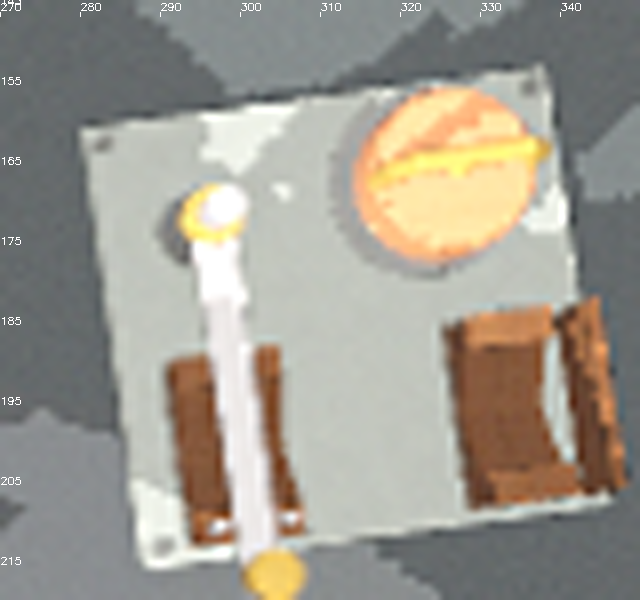

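View pics/c2.png

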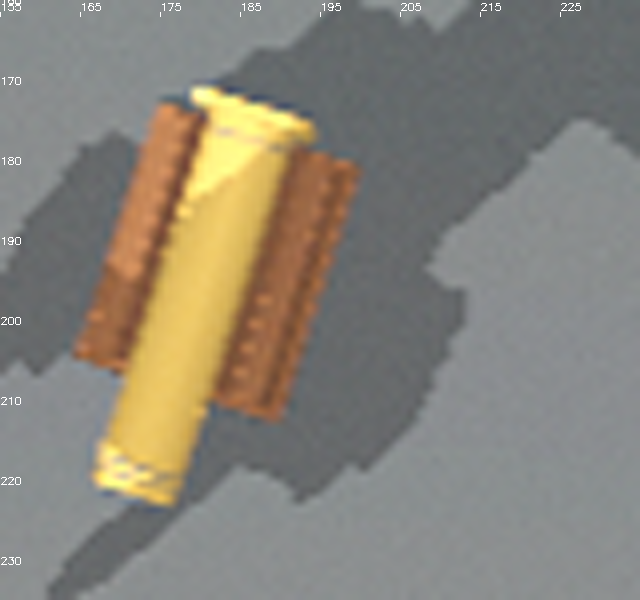

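View pics/c3.png

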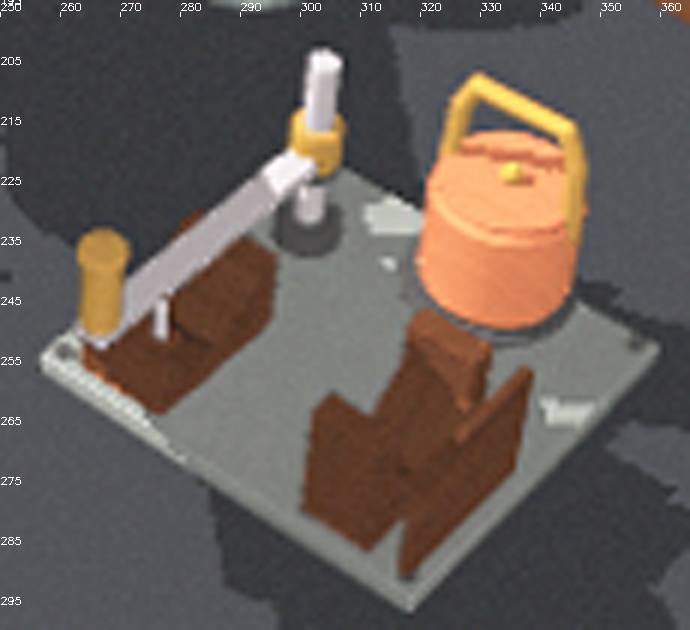

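View pics/c4.png

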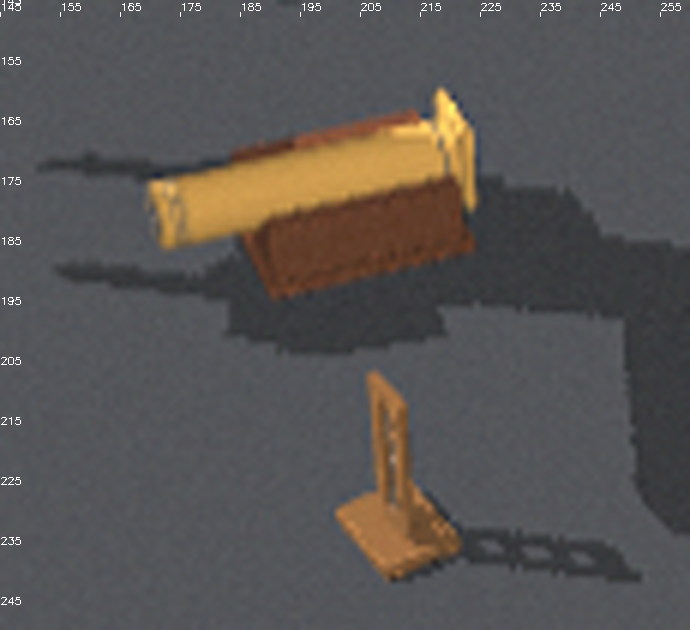

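```bash
cat >> h.py <<'E'
from scipy.optimize import least_squares
def proj(i,P):
    T=np.linalg.inv(i['cam_to_world']); P=np.atleast_2d(P).astype(float)
    K=np.array([[i['fx'],0,i['cx']],[0,i['fy'],i['cy']],[0,0,1]])
    return cv2.projectPoints(P,cv2.Rodrigues(T[:3,:3])[0],T[:3,3],K,np.array(i['dist'],float))[0][:,0]
def ray(i,uv,z):
    K=np.array([[i['fx'],0,i['cx']],[0,i['fy'],i['cy']],[0,0,1]])
    n=cv2.undistortPoints(np.array([[uv]],float),K,np.array(i['dist'],float))[0,0]
    T=np.array(i['cam_to_world']); d=T[:3,:3]@[n[0],n[1],1]; o=T[:3,3]
    return o+d*(z-o[2])/d[2]
def ld(n): return np.load(n+'_info.npy',allow_pickle=True).item()
def rz(t): return np.array([[np.cos(t),-np.sin(t),0],[np.sin(t),np.cos(t),0],[0,0,1]])
def fit(obs,x0):  # obs: list of (info, local pts, pix); returns x,y,yaw, rms px
    def r(p): return np.concatenate([(proj(i,np.array(L)@rz(p[2]).T+[p[0],p[1],0])-np.array(q)).ravel() for i,L,q in obs])
    s=least_squares(r,x0,x_scale=[.01,.01,.1]); return s.x,np.round(r(s.x),1)
E
python3 - <<'E'
from h import *
t,s=ld('top'),ld('side')
ol=[[.146,.102,.012],[.146,-.102,.012],[-.046,.102,.012],[-.046,-.102,.012]]
ot=[[280.25,161.25],[338.4,153.4],[288.4,216.25],[348.1,207.5]]
sl=[ol[2],ol[3],ol[1]]; st=[[257,254.5],[318.3,296.2],[359.7,253]]
for o in ([(t,ol,ot)],[(s,sl,st)],[(t,ol,ot),(s,sl,st)]): print('cradle',*fit(o,[.5,-.2,0]))
# canister: handle
for i,a,b in ((t,(316.9,167.5),(338.1,163.75)),(s,(329.7,208),(346.3,216.3))):
    A,B=ray(i,a,.145),ray(i,b,.145); print('can',(A+B)/2,np.degrees(np.arctan2(*(A-B)[1::-1])),np.linalg.norm(A-B))
# barrel
A=ray(t,(155+136/8,160+488/8),.036); B=ray(t,(155+253/8,160+110/8),.060)
C=ray(t,(155+245/8,160+142/8),.038)
print('barrel plain',A,'flange',B,C,np.degrees(np.arctan2(*(B-A)[1::-1])),np.degrees(np.arctan2(*(C-A)[1::-1])),np.linalg.norm((B-A)[:2]))
A=ray(s,(145+163/6,145+214/6),.036);B=ray(s,(145+455/6,145+150/6),.036);print(A,B,np.degrees(np.arctan2(*(B-A)[1::-1])),np.linalg.norm((B-A)[:2]))
for n,uv in dict(jar=(241,135),baro=(112,150),magnet=(366,215),vane=(244,229)).items(): print(n,ray(t,uv,0.01))
E
```

```text
cradle [ 0.48081963 -0.26229727  0.15321689] [ 0.3 -0.   0.  -0.4  0.5  0.2 -0.8  0.2]
cradle [ 0.47717361 -0.26214253  0.1391892 ] [-0.8  0.   0.3 -0.4  0.5  0.3]
cradle [ 0.4789745  -0.26182019  0.14504174] [ 0.4  0.2  0.3  0.3  0.3  0.5 -1.   1.  -0.5 -0.2  0.9 -1.   0.7 -0.3]
can [ 0.57980321 -0.27704415  0.145     ] 100.61374332142987 0.06923813988481681
can [ 0.5867927  -0.28229088  0.145     ] 99.96328577720583 0.04892151082946934
barrel plain [0.40088611 0.22705646 0.036     ] flange [0.55823828 0.17804787 0.06      ] [0.54689149 0.18350923 0.038     ] -17.299615851835302 -16.60761728605376 0.16480760997737345
[0.40149349 0.22778691 0.036     ] [0.55574681 0.17727147 0.036     ] -18.13277636965393 0.16231419561385055
jar [ 0.69994604 -0.00230407  0.01      ]
baro [0.64376427 0.44395359 0.01      ]
magnet [ 0.42635268 -0.43586125  0.01      ]
vane [ 0.37595037 -0.01525189  0.01      ]
```

```bash
cat >> h.py <<'E'
def plan(p,yaw_deg=None,o=None):
    o=o or robot.get_obs(); y=o['ee_rot'][2]; d=np.array(p)-o['tool_pos']
    s=[d@[np.cos(y),np.sin(y),0],-d[2],d@[-np.sin(y),np.cos(y),0]]
    roll=0 if yaw_deg is None else -((yaw_deg-np.degrees(y)+180)%360-180)
    print('slide',np.round(np.array(s)*1000,1),'roll',np.round(roll,1),'len',round(np.linalg.norm(d)*1000))
E
python3 -c "
from h import *
plan([.583,-.282,.24],10)"
```

```text
slide [-570.1  -35.4 -647.3] roll 56.0 len 863
```

```bash
python3 -m creep '[{"slide":[-100,-35,-113],"roll":20,"grip":0},{"slide":[-570,-35,-647],"roll":56,"grip":0},{"slide":[-570,-35,-647],"roll":56,"grip":0},{"slide":[-570,-35,-647],"roll":56,"grip":0},{"slide":[-570,-35,-647],"roll":56,"grip":0},{"slide":[-570,-35,-647],"roll":56,"grip":0},{"slide":[-570,-35,-647],"roll":56,"grip":0},{"slide":[-570,-35,-647],"roll":56,"grip":0},{"slide":[-570,-35,-647],"roll":56,"grip":0},{"slide":[-570,-35,-647],"roll":56,"grip":0},{"slide":[-570,-35,-647],"roll":56,"grip":0},{"slide":[-570,-35,-647],"roll":56,"grip":0},{"slide":[-570,-35,-647],"roll":56,"grip":0},{"slide":[-570,-35,-647],"roll":56,"grip":0},{"slide":[-570,-35,-647],"roll":56,"grip":0},{"slide":[-570,-35,-647],"roll":56,"grip":0},{"slide":[-570,-35,-647],"roll":56,"grip":0},{"slide":[-570,-35,-647],"roll":56,"grip":0},{"slide":[-570,-35,-647],"roll":56,"grip":0},{"slide":[-570,-35,-647],"roll":56,"grip":0}]'; python3 -c "
from h import *
plan([.583,-.282,.24],10)"
```

```text
time: 1.82
tool_pos: [0.5706, -0.2557, 0.239]
ee_rot: [-1.57, 0.0, 0.174]
wrist_force: [1.8, 0.9, 0.6]
width: 0.0943
slide [  7.7  -1.  -28. ] roll -0.0 len 29
```

```bash
python3 -m creep '[{"slide":[5,0,-18],"roll":0,"grip":0},{"slide":[5,0,-18],"roll":0,"grip":0},{"slide":[5,0,-18],"roll":0,"grip":0}]'
cat >> h.py <<'E'
def wsnap(fn,cam='wrist',box=None):
    o=robot.get_obs(); im,i=snap(cam,fn); np.save(fn+'_i.npy',i,allow_pickle=True)
    big=cv2.resize(im[:,:,::-1],(800,600),interpolation=cv2.INTER_CUBIC)
    if box:
        x0,y0,w,h=box; s=min(800//w,600//h); big=cv2.resize(im[y0:y0+h,x0:x0+w,::-1],None,fx=s,fy=s,interpolation=cv2.INTER_CUBIC); print('scale',s)
    cv2.imwrite('pics/'+fn,big); print(np.round(o['tool_pos'],4),np.round(np.degrees(o['ee_rot'][2]),2)); return i
def wi(fn): return np.load(fn+'_i.npy',allow_pickle=True).item()
E
python3 -c "
from h import *
i=wsnap('w1.png'); 
o=robot.get_obs(); print(proj(i,o['tool_pos'])*800/512)"
```

```text
time: 2.07
tool_pos: [0.578, -0.2711, 0.238]
ee_rot: [-1.568, 0.002, 0.173]
wrist_force: [-0.2, 0.1, -0.9]
width: 0.0941
[ 0.578  -0.2711  0.238 ] 9.92
[[397.88811304 356.87330667]]
```

View pics/w1.png

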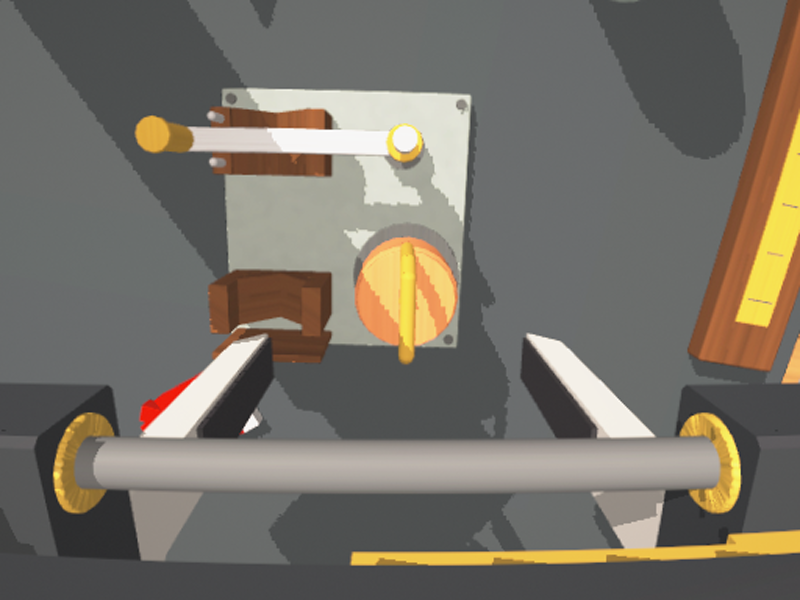

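Run:
```python
from h import *
i=wi('w1.png')
print(*fit([(i,[[-.046,.102,.012],[.146,.102,.012],[.146,-.102,.012]],np.array([[222,88],[471,95],[456,347]])*.64)],[.479,-.262,.145]))
A,B=ray(i,(407*.64,252*.64),.145),ray(i,(406*.64,352*.64),.145); print(A,B,(A+B)/2,np.linalg.norm(A-B),np.degrees(np.arctan2(*(A-B)[1::-1])))
for c in ((407,291),): print(ray(i,np.array(c)*.64,.105))
c=rz(.145)@[.1,-.035,0]+[.479,-.262,0]; print(c)
plan([.583,-.282,.126],10)
print(proj(i,[[.583,-.282,.145],[.583,-.282,.105]])/.64)
```

```text
[ 0.48132256 -0.25630153  0.14232527] [-0.6 -0.3  0.4 -0.4  0.3  0.9]
[ 0.5784812  -0.24373752  0.145     ] [ 0.5881503  -0.30049173  0.145     ] [ 0.58331575 -0.27211463  0.145     ] 0.05757197809757694 99.66854324806228
[ 0.58468884 -0.27407824  0.105     ]
[ 0.58300783 -0.28218346  0.        ]
slide [  2.8 112.8 -12.7] roll 0.0 len 114
[[402.82172607 319.87236764]
 [402.19953042 302.44699909]]
```

```bash
python3 -m creep '[{"slide":[4,30,-7],"roll":0,"grip":0},{"slide":[4,68,-7],"roll":0,"grip":0},{"slide":[4,68,-7],"roll":0,"grip":0},{"slide":[4,68,-7],"roll":0,"grip":0}]'; 
python3 -c "
from h import *
i=wsnap('w2.png'); 
o=robot.get_obs(); print(proj(i,o['tool_pos'])/.64, proj(i,o['tool_pos']+[0,0,-.025])/.64)
plan([.583,-.276,.126],10)
"
```

```text
time: 2.45
tool_pos: [0.5814, -0.274, 0.1687]
ee_rot: [-1.565, 0.006, 0.176]
wrist_force: [1.0, -0.2, 0.9]
width: 0.0939
[ 0.5814 -0.274   0.1687] 10.11
[[401.74756452 366.43145231]] [[401.50334775 344.70607746]]
slide [-0.4 46.4 -0.6] roll 0.1 len 46
```

View pics/w2.png

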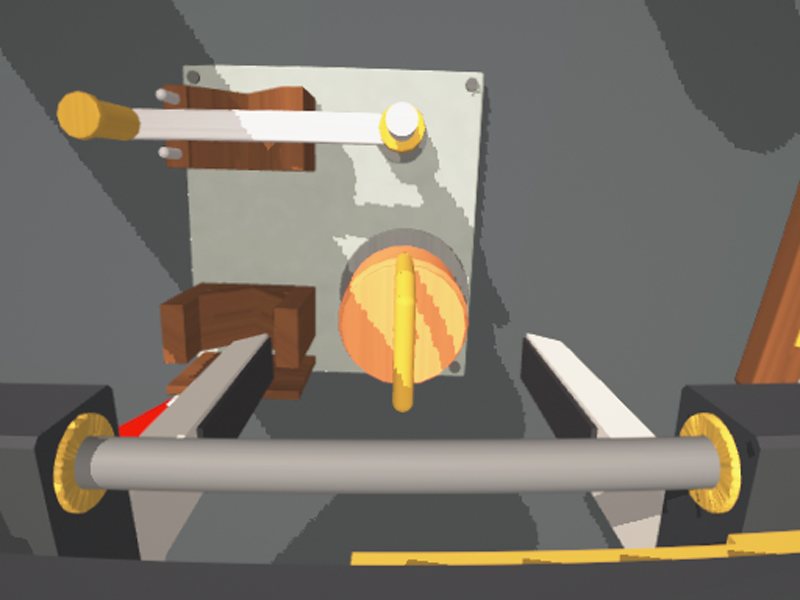

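```bash
python3 -m creep '[{"slide":[1,30,2],"roll":0,"grip":0},{"slide":[1,44,2],"roll":0,"grip":0},{"slide":[1,44,2],"roll":0,"grip":0},{"slide":[1,44,2],"roll":0,"grip":0.5},{"slide":[1,44,2],"roll":0,"grip":1},{"slide":[1,44,2],"roll":0,"grip":1},{"slide":[1,44,2],"roll":0,"grip":1},{"slide":[1,44,2],"roll":0,"grip":1},{"slide":[1,44,2],"roll":0,"grip":1}]'; 
python3 -c "
from h import *
i=wsnap('w3.png')
"
```

```text
time: 3.25
tool_pos: [0.5844, -0.2749, 0.1283]
ee_rot: [-1.571, -0.001, 0.175]
wrist_force: [0.6, -0.1, 0.3]
width: 0.0576
[ 0.5844 -0.2749  0.1283] 10.0
```

View pics/w3.png

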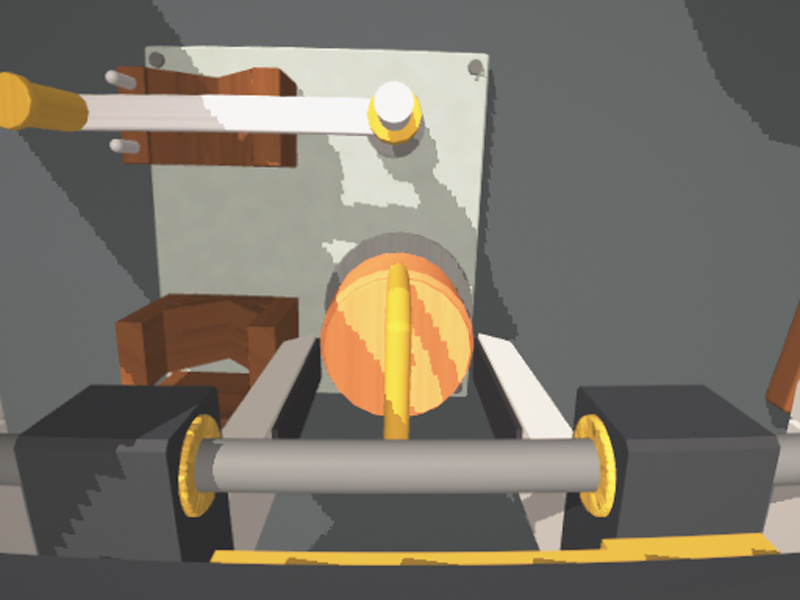

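```bash
python3 -m creep '[{"slide":[0,2,0],"roll":0,"grip":1},{"slide":[0,2,0],"roll":0,"grip":1},{"slide":[0,2,0],"roll":0,"grip":1},{"slide":[0,2,0],"roll":0,"grip":1},{"slide":[0,2,0],"roll":0,"grip":1},{"slide":[0,2,0],"roll":0,"grip":1},{"slide":[0,2,0],"roll":0,"grip":1},{"slide":[0,2,0],"roll":0,"grip":1},{"slide":[0,-15,0],"roll":0,"grip":1},{"slide":[0,-45,0],"roll":0,"grip":1},{"slide":[0,-45,0],"roll":0,"grip":1}]'; 
python3 -c "
from h import *
i=wsnap('w4.png')
"
```

```text
time: 4.22
tool_pos: [0.5861, -0.2758, 0.1778]
ee_rot: [-1.576, -0.006, 0.175]
wrist_force: [0.9, -0.8, 0.2]
width: 0.0079
[ 0.5861 -0.2758  0.1778] 10.0
```

View pics/w4.png

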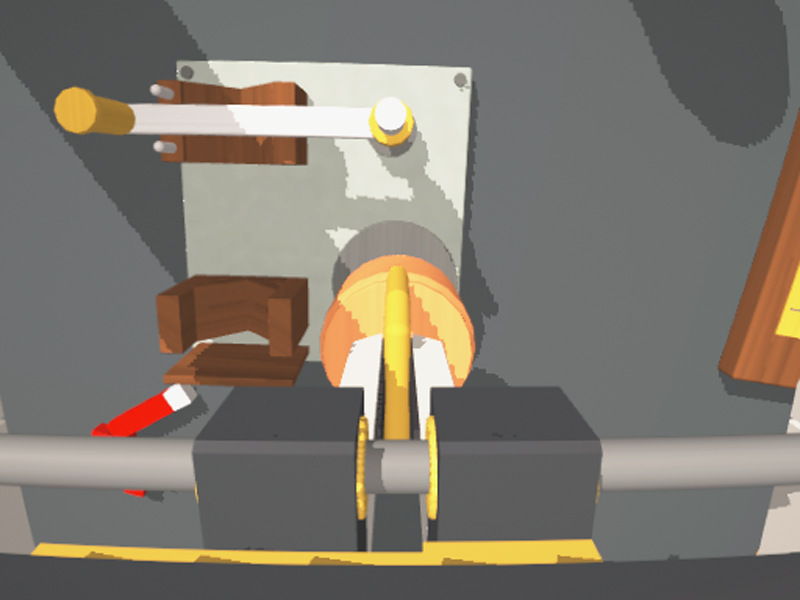

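```bash
python3 -c "
from h import *
plan([.55,-.49,.178]);plan([.55,-.49,.084])
"
```

```text
slide [ -72.5   -2.2 -204.8] roll 0 len 217
slide [ -72.5   91.8 -204.8] roll 0 len 236
```

```bash
python3 -m creep '[{"slide":[-4,-1,-11],"roll":0,"grip":1},{"slide":[-12,-2,-34],"roll":0,"grip":1},{"slide":[-24,-2,-68],"roll":0,"grip":1},{"slide":[-36,-2,-102],"roll":0,"grip":1},{"slide":[-48,-2,-136],"roll":0,"grip":1},{"slide":[-60,-2,-170],"roll":0,"grip":1},{"slide":[-68,-2,-192],"roll":0,"grip":1},{"slide":[-72,0,-205],"roll":0,"grip":1},{"slide":[-72,20,-205],"roll":0,"grip":1},{"slide":[-72,45,-205],"roll":0,"grip":1},{"slide":[-72,65,-205],"roll":0,"grip":1},{"slide":[-72,75,-205],"roll":0,"grip":1},{"slide":[-72,83,-205],"roll":0,"grip":1},{"slide":[-72,88,-205],"roll":0,"grip":1},{"slide":[-72,88,-205],"roll":0,"grip":1}]'; 
python3 -c "
from h import *
i=wsnap('s5.png','side'); print(robot.get_obs()['wrist_force'],ray(i,[0,0],0)*0)
"
```

```text
time: 5.52
tool_pos: [0.5487, -0.4885, 0.0833]
ee_rot: [-1.569, 0.001, 0.175]
wrist_force: [-0.9, 0.1, -3.5]
width: 0.0081
[ 0.5487 -0.4885  0.0833] 10.03
[ 0.20845571  0.18048994 -3.11744783] [0. 0. 0.]
```

View pics/s5.png

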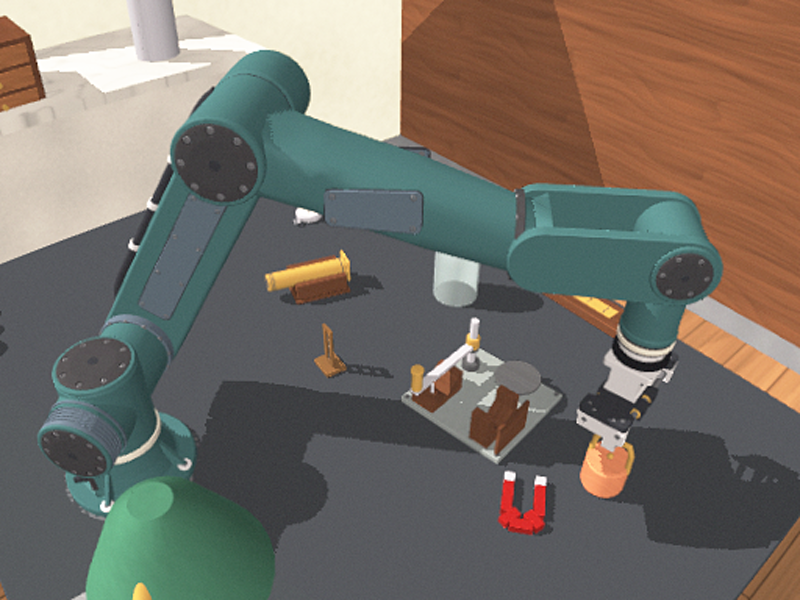

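```bash
python3 -m creep '[{"slide":[0,1,0],"roll":0,"grip":1},{"slide":[0,2,0],"roll":0,"grip":1},{"slide":[0,3,0],"roll":0,"grip":1},{"slide":[0,3,0],"roll":0,"grip":1}]'
```

```text
time: 5.9
tool_pos: [0.5491, -0.4892, 0.0822]
ee_rot: [-1.572, -0.001, 0.175]
wrist_force: [0.4, 0.9, -3.1]
width: 0.0079
```

```bash
python3 -m creep '[{"slide":[0,1,0],"roll":0,"grip":1},{"slide":[0,2,0],"roll":0,"grip":1},{"slide":[0,2,0],"roll":0,"grip":1}]'
```

```text
time: 6.15
tool_pos: [0.5492, -0.4891, 0.0806]
ee_rot: [-1.572, -0.001, 0.175]
wrist_force: [0.5, 1.2, 0.4]
width: 0.0082
```

```bash
python3 -m creep '[{"slide":[0,0,0],"roll":0,"grip":0.5},{"slide":[0,0,0],"roll":0,"grip":0},{"slide":[0,0,0],"roll":0,"grip":0},{"slide":[0,0,0],"roll":0,"grip":0},{"slide":[0,0,0],"roll":0,"grip":0},{"slide":[0,-5,0],"roll":0,"grip":0},{"slide":[0,-30,0],"roll":0,"grip":0},{"slide":[0,-70,0],"roll":0,"grip":0},{"slide":[0,-90,0],"roll":0,"grip":0},{"slide":[0,-90,0],"roll":0,"grip":0}]'; python3 -c "
from h import *
plan([.416,-.21,.17],-82)
i=wsnap('w5.png'); 
"
```

```text
time: 6.98
tool_pos: [0.5509, -0.4912, 0.1784]
ee_rot: [-1.582, -0.008, 0.175]
wrist_force: [-0.0, -0.5, 1.8]
width: 0.071
slide [-84.    8.4 300.4] roll 92.0 len 312
[ 0.5509 -0.4912  0.1784] 10.0
```

View pics/w5.png

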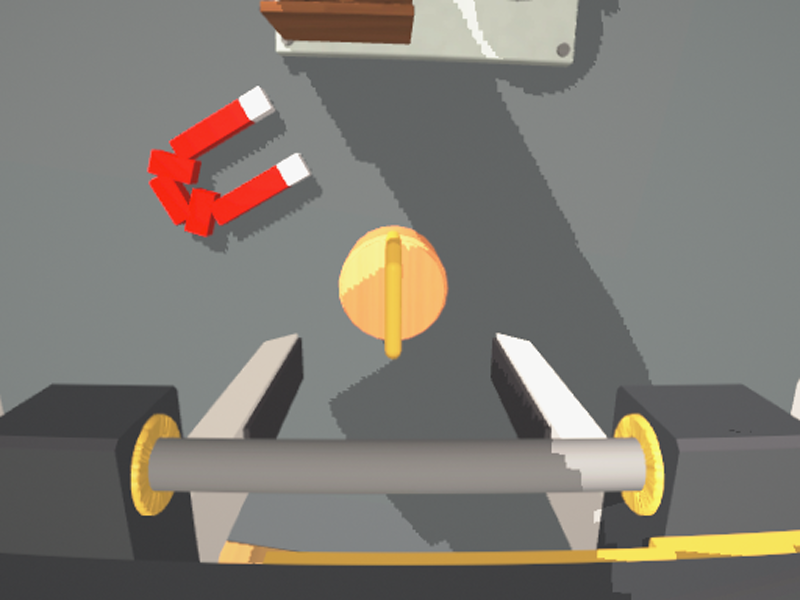

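```bash
python3 -m creep '[{"slide":[-4,-2,15],"roll":7,"grip":0.3},{"slide":[-84,-5,300],"roll":92,"grip":0.3},{"slide":[-84,-5,300],"roll":92,"grip":0.3},{"slide":[-84,-5,300],"roll":92,"grip":0.3},{"slide":[-84,-5,300],"roll":92,"grip":0.3},{"slide":[-84,-5,300],"roll":92,"grip":0.3},{"slide":[-84,-5,300],"roll":92,"grip":0.3},{"slide":[-84,-5,300],"roll":92,"grip":0.3},{"slide":[-84,-5,300],"roll":92,"grip":0.3},{"slide":[-84,-5,300],"roll":92,"grip":0.3},{"slide":[-84,-5,300],"roll":92,"grip":0.3},{"slide":[-84,-5,300],"roll":92,"grip":0.3},{"slide":[-84,-5,300],"roll":92,"grip":0.3},{"slide":[-84,-5,300],"roll":92,"grip":0.3},{"slide":[-84,-5,300],"roll":92,"grip":0.3},{"slide":[-84,-5,300],"roll":92,"grip":0.3}]'; python3 -c "
from h import *
i=wsnap('w6.png'); o=robot.get_obs(); print(proj(i,o['tool_pos'])/.64)
"
```

```text
time: 8.37
tool_pos: [0.4135, -0.2079, 0.1734]
ee_rot: [-1.572, 0.001, -1.429]
wrist_force: [-0.4, 0.1, 0.6]
width: 0.0656
[ 0.4135 -0.2079  0.1734] -81.86
[[398.73495176 355.5643255 ]]
```

View pics/w6.png

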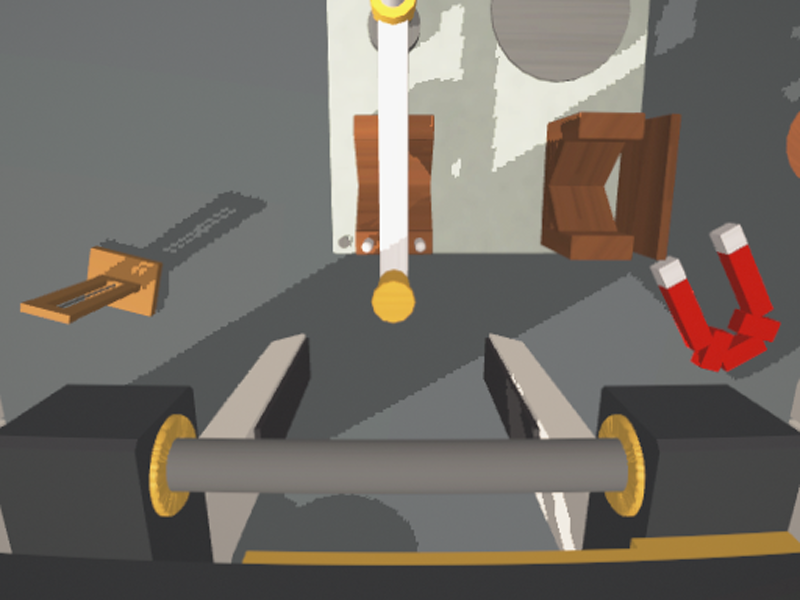

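Run:
```python
from h import *
i=wi('w6.png')
k=ray(i,(393*.64,302*.64),.111); print(k)
print(ray(i,(333*.64,253*.64),.012), rz(.145)@[-.046,.102,0]+[.479,-.262,0])
print('pred',rz(.145)@[-.055,.06,0]+[.479,-.262,0])
for z in (.072,.075): plan([k[0],k[1],z],-82)
```

```text
[ 0.41800741 -0.20469202  0.111     ]
[ 0.42108251 -0.16205797  0.012     ] [ 0.4187445  -0.16771705  0.        ]
pred [ 0.41590763 -0.21057673  0.        ]
slide [ -2.7 101.7   4.8] roll 0.1 len 102
slide [-2.7 98.7  4.8] roll 0.1 len 99
```

```bash
python3 -m creep '[{"slide":[-3,30,5],"roll":0,"grip":0.3},{"slide":[-3,70,5],"roll":0,"grip":0.3},{"slide":[-3,90,5],"roll":0,"grip":0.3},{"slide":[-3,99,5],"roll":0,"grip":0.3},{"slide":[-3,99,5],"roll":0,"grip":0.5},{"slide":[-3,99,5],"roll":0,"grip":0.55},{"slide":[-3,99,5],"roll":0,"grip":0.55}]'; python3 -c "
from h import *
i=wsnap('w7.png'); 
"
```

```text
time: 9.0
tool_pos: [0.4198, -0.2054, 0.0775]
ee_rot: [-1.568, -0.002, -1.431]
wrist_force: [-0.5, -0.0, 0.6]
width: 0.0491
[ 0.4198 -0.2054  0.0775] -81.98
```

View pics/w7.png

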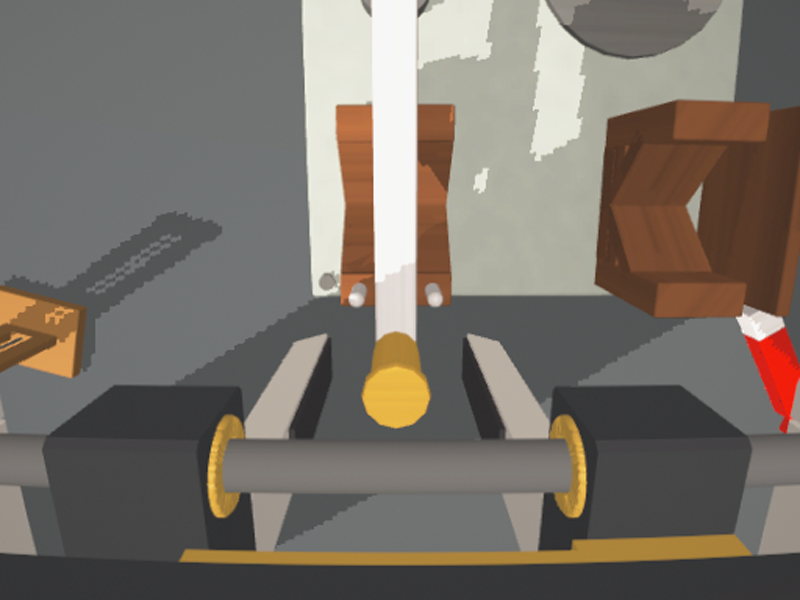

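```bash
python3 -m creep '[{"slide":[0,3,0],"roll":0,"grip":0.6},{"slide":[0,3,0],"roll":0,"grip":1},{"slide":[0,3,0],"roll":0,"grip":1},{"slide":[0,3,0],"roll":0,"grip":1},{"slide":[0,3,0],"roll":0,"grip":1},{"slide":[0,3,0],"roll":0,"grip":1},{"slide":[0,3,0],"roll":0,"grip":1},{"slide":[0,3,0],"roll":0,"grip":1}]'; python3 -c "
from h import *
print(robot.get_obs())
"
```

```text
time: 9.72
tool_pos: [0.4186, -0.2048, 0.0728]
ee_rot: [-1.571, -0.001, -1.431]
wrist_force: [-1.0, -0.6, 0.5]
width: 0.0203
{'time': 9.7167, 'joint_positions': array([-5.76536720e-01, -3.42201563e-02,  1.76273098e+00, -3.49885355e-04,
        1.41252354e+00,  8.54701259e-01]), 'qvel': array([ 0.0009636 ,  0.00144777,  0.00063537,  0.00021288, -0.00093377,
       -0.00088825]), 'joint_torque': array([ 5.76367546e-01, -2.65211999e+01, -2.78403229e+01,  4.31783153e-01,
        5.13793621e-02, -1.84349640e-02]), 'tool_pos': array([ 0.41862359, -0.20483291,  0.07275269]), 'ee_rot': array([-1.57060200e+00, -6.27150383e-04, -1.43118299e+00]), 'wrist_force': array([-0.9705583 , -0.58059291,  0.4977511 ]), 'wrist_torque': array([-0.25845628,  0.22672945, -0.02243835]), 'width': 0.020264915967066026}
```

```bash
python3 -m creep '[{"slide":[0,0,0],"roll":0,"grip":1},{"slide":[0,0,0],"roll":0,"grip":1},{"slide":[0,-5,0],"roll":0,"grip":1},{"slide":[0,-12,0],"roll":0,"grip":1},{"slide":[0,-19,0],"roll":0,"grip":1},{"slide":[0,-25,0],"roll":0,"grip":1},{"slide":[0,-25,0],"roll":0,"grip":1},{"slide":[0,-25,0],"roll":0,"grip":1}]'; python3 -c "
from h import *
wsnap('w8.png'); wsnap('s8.png','side',(230,170,140,130))
"
```

```text
time: 10.38
tool_pos: [0.4194, -0.2041, 0.0964]
ee_rot: [-1.569, 0.001, -1.431]
wrist_force: [5.5, -1.9, -8.4]
width: 0.0204
[ 0.4194 -0.2041  0.0964] -81.99
scale 4
[ 0.4193 -0.2041  0.0962] -81.99
```

View pics/w8.png

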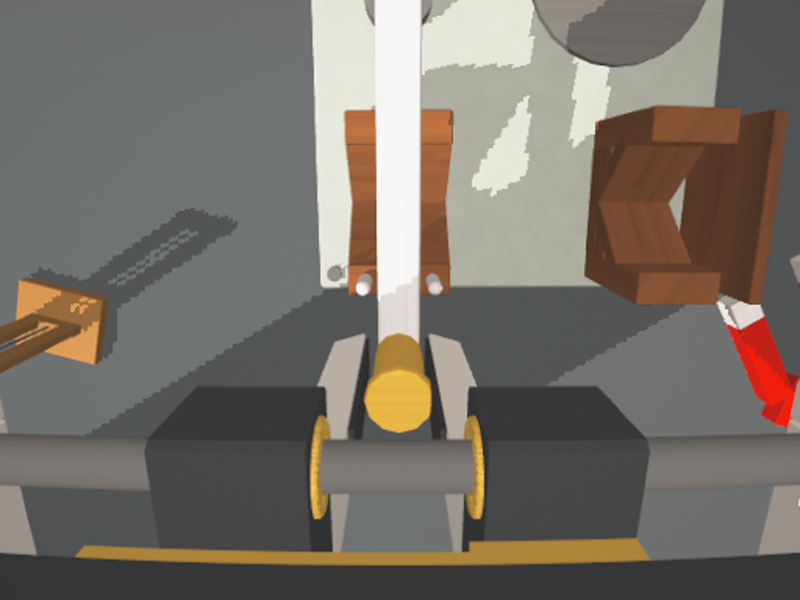

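View pics/s8.png

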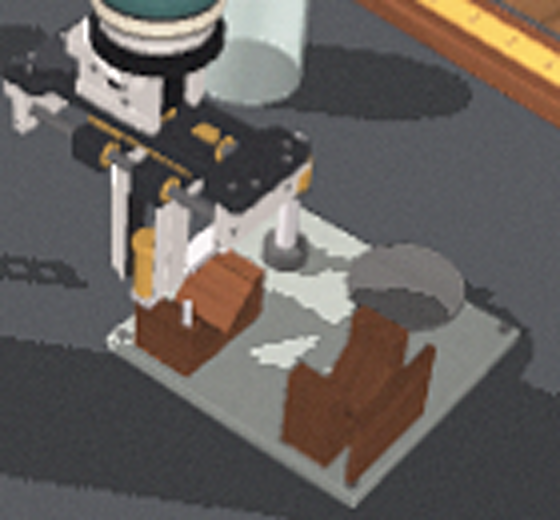

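```bash
python3 -m creep '[{"slide":[7.8,-1,0.2],"roll":-3,"grip":1},{"slide":[15.7,-1,0.8],"roll":-6,"grip":1},{"slide":[31.2,-1,3.3],"roll":-12,"grip":1},{"slide":[46.4,-1,7.3],"roll":-18,"grip":1},{"slide":[61,-1,13],"roll":-24,"grip":1},{"slide":[75,-1,20.1],"roll":-30,"grip":1},{"slide":[88.2,-1,28.6],"roll":-36,"grip":1},{"slide":[100.4,-1,38.5],"roll":-42,"grip":1},{"slide":[100.4,-1,38.5],"roll":-42,"grip":1}]'; python3 -c "
from h import *
wsnap('w9.png')
"
```

```text
time: 11.23
tool_pos: [0.4713, -0.2976, 0.0953]
ee_rot: [-1.568, 0.005, -0.695]
wrist_force: [2.3, 2.4, -9.1]
width: 0.0207
[ 0.4713 -0.2976  0.0953] -39.84
```

View pics/w9.png

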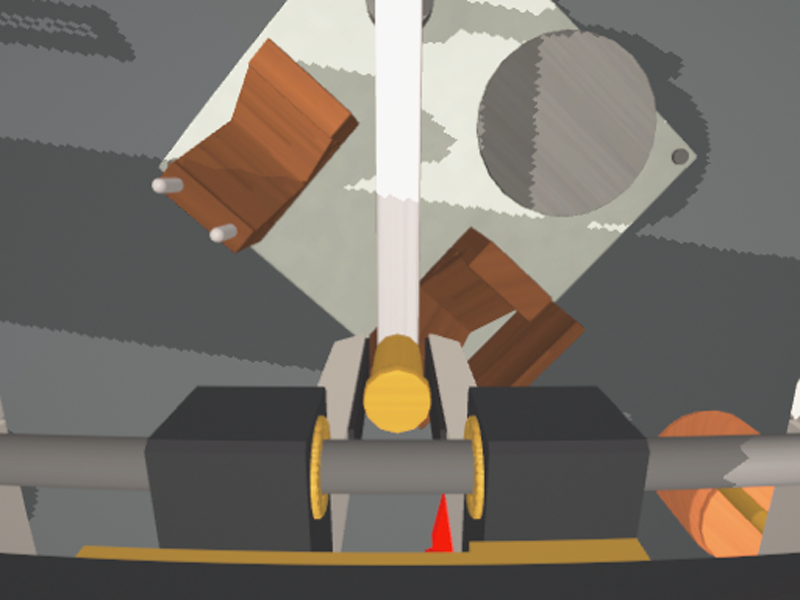

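```bash
python3 -m creep '[{"slide":[7.8,-1,0.2],"roll":-3,"grip":1},{"slide":[15.7,-1,0.8],"roll":-6,"grip":1},{"slide":[31.2,-1,3.3],"roll":-12,"grip":1},{"slide":[46.4,-1,7.3],"roll":-18,"grip":1},{"slide":[61,-1,13],"roll":-24,"grip":1},{"slide":[75,-1,20.1],"roll":-30,"grip":1},{"slide":[88.2,-1,28.6],"roll":-36,"grip":1},{"slide":[100.4,-1,38.5],"roll":-42,"grip":1},{"slide":[111.5,-1,49.6],"roll":-48,"grip":1},{"slide":[120,-1,60],"roll":-53,"grip":1},{"slide":[122.9,-1,64],"roll":-55,"grip":1},{"slide":[122.9,-1,64],"roll":-55,"grip":1},{"slide":[122.9,10,64],"roll":-55,"grip":1},{"slide":[122.9,19,64],"roll":-55,"grip":1},{"slide":[122.9,24,64],"roll":-55,"grip":1},{"slide":[122.9,24,64],"roll":-55,"grip":1}]'; python3 -c "
from h import *
wsnap('w10.png')
"
```

```text
time: 12.62
tool_pos: [0.605, -0.3284, 0.0738]
ee_rot: [-1.57, 0.001, 0.261]
wrist_force: [-0.3, 1.8, -3.9]
width: 0.0206
[ 0.605  -0.3284  0.0738] 14.93
```

View pics/w10.png

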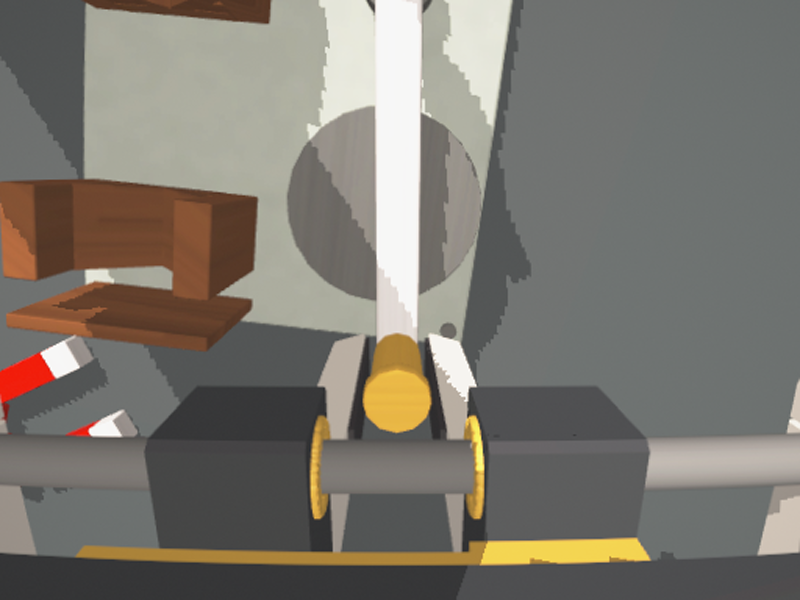

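```bash
python3 -m creep '[{"slide":[0,1,0],"roll":0,"grip":1},{"slide":[0,1,0],"roll":0,"grip":0.6},{"slide":[0,1,0],"roll":0,"grip":0.5},{"slide":[0,1,0],"roll":0,"grip":0.4},{"slide":[0,1,0],"roll":0,"grip":0.4},{"slide":[0,1,0],"roll":0,"grip":0.4},{"slide":[0,-10,0],"roll":0,"grip":0.4},{"slide":[0,-45,0],"roll":0,"grip":0.4},{"slide":[0,-86,0],"roll":0,"grip":0.3},{"slide":[0,-106,0],"roll":0,"grip":0.3}]'; python3 -c "
from h import *
plan([.424,.224,.17],72.5)
wsnap('w11.png')
"
```

```text
time: 13.5
tool_pos: [0.6073, -0.3294, 0.1872]
ee_rot: [-1.577, -0.005, 0.262]
wrist_force: [0.3, 0.1, 0.6]
width: 0.0648
slide [-33.7  17.2 582. ] roll -57.5 len 583
[ 0.6073 -0.3294  0.1872] 15.01
```

View pics/w11.png

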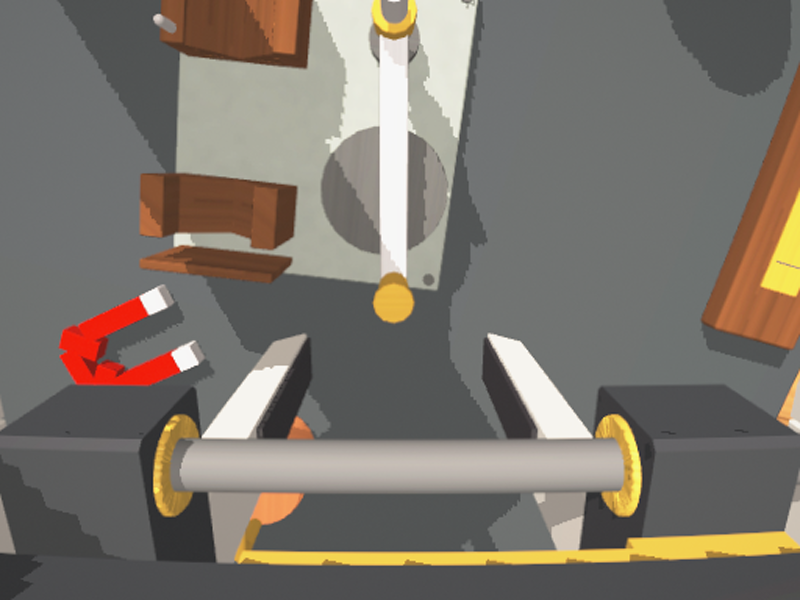

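```bash
python3 -c "
from h import *
plan([.476,.207,.19],72.5)"; python3 -m creep '[{"slide":[0,-1,14],"roll":-5,"grip":0.3},{"slide":[12,-4,553],"roll":-57.5,"grip":0.3},{"slide":[12,-4,553],"roll":-57.5,"grip":0.3},{"slide":[12,-4,553],"roll":-57.5,"grip":0.3},{"slide":[12,-4,553],"roll":-57.5,"grip":0.3},{"slide":[12,-4,553],"roll":-57.5,"grip":0.3},{"slide":[12,-4,553],"roll":-57.5,"grip":0.3},{"slide":[12,-4,553],"roll":-57.5,"grip":0.3},{"slide":[12,-4,553],"roll":-57.5,"grip":0.3},{"slide":[12,-4,553],"roll":-57.5,"grip":0.3},{"slide":[12,-4,553],"roll":-57.5,"grip":0.3},{"slide":[12,-4,553],"roll":-57.5,"grip":0.3},{"slide":[12,-4,553],"roll":-57.5,"grip":0.3},{"slide":[12,-4,553],"roll":-57.5,"grip":0.3},{"slide":[12,-4,553],"roll":-57.5,"grip":0.3},{"slide":[12,-4,553],"roll":-57.5,"grip":0.3},{"slide":[12,-4,553],"roll":-57.5,"grip":0.3}]'; python3 -c "
from h import *
wsnap('w12.png')
"
```

```text
slide [ 10.9   1.8 553.4] roll -57.5 len 554
time: 14.97
tool_pos: [0.4745, 0.2084, 0.185]
ee_rot: [-1.572, 0.0, 1.266]
wrist_force: [0.3, -0.3, 0.6]
width: 0.0655
[0.4745 0.2084 0.185 ] 72.53
```

View pics/w12.png

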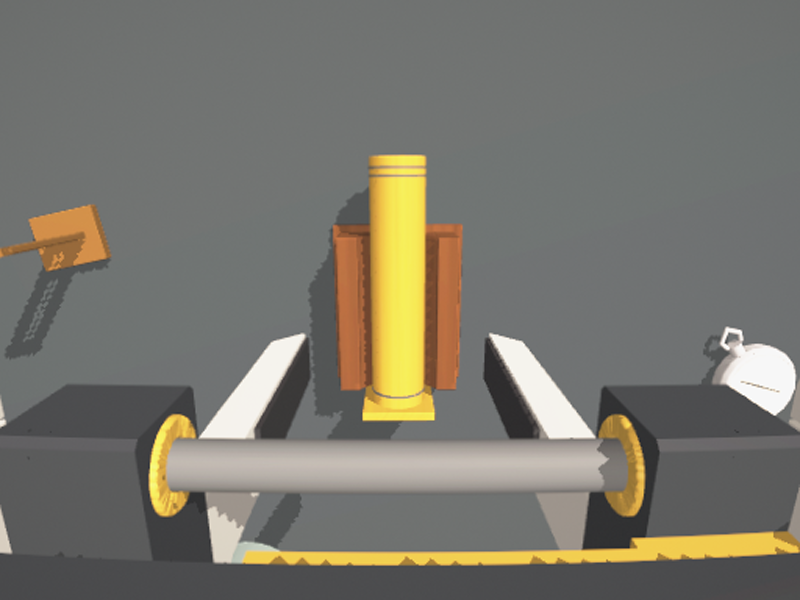

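Run:
```python
from h import *
i=wi('w12.png')
A=ray(i,(398*.64,155*.64),.048);B=ray(i,(398.5*.64,418*.64),.060)
A2=ray(i,(398*.64,155*.64),.036);print(A2)
d=(B-A)[:2];print(A,B,np.linalg.norm(d),np.degrees(np.arctan2(d[1],d[0])))
u=d/np.linalg.norm(d); g=A[:2]+.021*u; print(g,A[:2]+.085*u)
yaw=np.degrees(np.arctan2(d[1],d[0]))+90
plan([g[0],g[1],.10],yaw);plan([g[0],g[1],.016],yaw)
```

```text
[0.39882713 0.23371989 0.036     ]
[0.39922732 0.23355933 0.048     ] [0.56005015 0.18349859 0.06      ] 0.1684341427353942 -17.29025845686932
[0.41927835 0.22731787] [0.48038628 0.20829627]
slide [ 2.  84.9 58.8] roll -0.3 len 103
slide [  2.  168.9  58.8] roll -0.3 len 179
```

```bash
python3 -m creep '[{"slide":[2,30,30],"roll":0,"grip":0.3},{"slide":[2,60,58.5],"roll":0,"grip":0.3},{"slide":[2,100,58.5],"roll":0,"grip":0.3},{"slide":[2,140,58.5],"roll":0,"grip":0.3},{"slide":[2,160,58.5],"roll":0,"grip":0.3},{"slide":[2,168,58.5],"roll":0,"grip":0.3},{"slide":[2,168,58.5],"roll":0,"grip":0.5},{"slide":[2,168,58.5],"roll":0,"grip":0.55}]'; python3 -c "
from h import *
wsnap('w13.png')
"
```

```text
time: 15.68
tool_pos: [0.4205, 0.2276, 0.0176]
ee_rot: [-1.572, -0.001, 1.263]
wrist_force: [0.5, -0.1, 0.7]
width: 0.056
[0.4205 0.2276 0.0176] 72.39
```

View pics/w13.png

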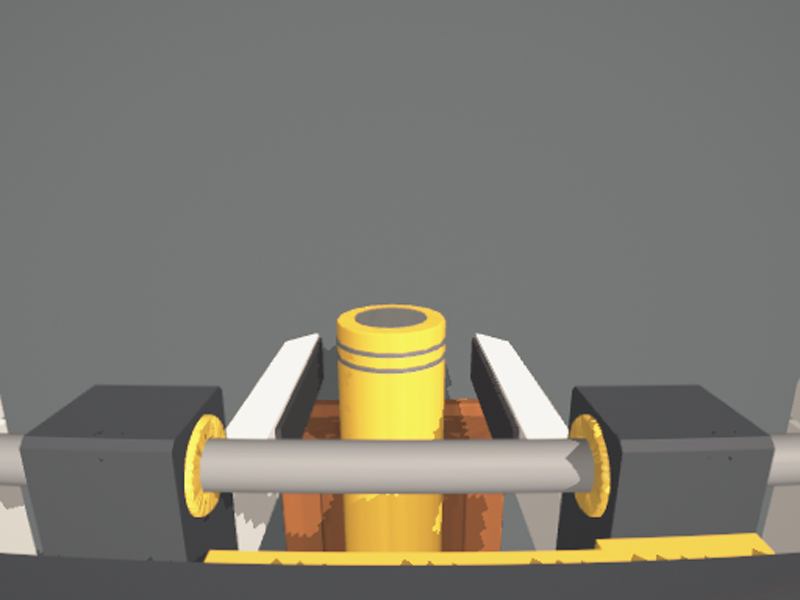

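```bash
python3 -m creep '[{"slide":[-2,0,-4],"roll":0,"grip":0.55},{"slide":[-2,0,-8],"roll":0,"grip":0.6},{"slide":[-2,0,-8],"roll":0,"grip":1},{"slide":[-2,0,-8],"roll":0,"grip":1},{"slide":[-2,0,-8],"roll":0,"grip":1},{"slide":[-2,0,-8],"roll":0,"grip":1},{"slide":[-2,0,-8],"roll":0,"grip":1},{"slide":[-2,-8,-8],"roll":0,"grip":1},{"slide":[-2,-24,-8],"roll":0,"grip":1},{"slide":[-2,-44,-8],"roll":0,"grip":1},{"slide":[-2,-44,-8],"roll":0,"grip":1}]'; python3 -c "
from h import *
wsnap('s14.png','side',(130,90,160,130))
"
```

```text
time: 16.65
tool_pos: [0.4269, 0.2254, 0.0631]
ee_rot: [-1.572, -0.004, 1.266]
wrist_force: [1.4, 0.5, -1.8]
width: 0.0351
scale 4
[0.4269 0.2254 0.0631] 72.54
```

View pics/s14.png

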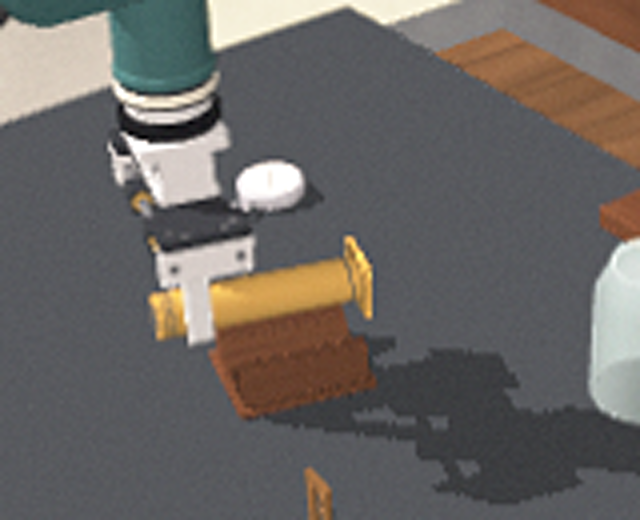

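```bash
python3 -c "
from h import *
plan([.507,.056,.12],8.15)"
```

```text
slide [-137.   -58.5 -127.7] roll 64.4 len 196
```

```bash
python3 -m creep '[{"slide":[0,-20,0],"roll":0,"grip":1},{"slide":[0,-45,0],"roll":0,"grip":1},{"slide":[-6,-58,-6],"roll":3,"grip":1},{"slide":[-20,-58,-18],"roll":9,"grip":1},{"slide":[-35,-58,-33],"roll":16,"grip":1},{"slide":[-50,-58,-47],"roll":23,"grip":1},{"slide":[-65,-58,-60],"roll":30,"grip":1},{"slide":[-80,-58,-74],"roll":37,"grip":1},{"slide":[-95,-58,-88],"roll":44,"grip":1},{"slide":[-110,-58,-102],"roll":51,"grip":1},{"slide":[-124,-58,-116],"roll":57,"grip":1},{"slide":[-133,-50,-124],"roll":62,"grip":1},{"slide":[-137,-30,-128],"roll":64.4,"grip":1},{"slide":[-137,-5,-128],"roll":64.4,"grip":1},{"slide":[-137,15,-128],"roll":64.4,"grip":1},{"slide":[-137,30,-128],"roll":64.4,"grip":1},{"slide":[-137,36,-128],"roll":64.4,"grip":1},{"slide":[-137,36,-128],"roll":64.4,"grip":1}]'; python3 -c "
from h import *
wsnap('s15.png','side',(200,130,160,130))
"
```

```text
time: 18.2
tool_pos: [0.504, 0.0552, 0.0209]
ee_rot: [-1.569, 0.007, 0.142]
wrist_force: [0.0, 0.7, -1.5]
width: 0.0357
scale 4
[0.504  0.0552 0.0209] 8.11
```

View pics/s15.png

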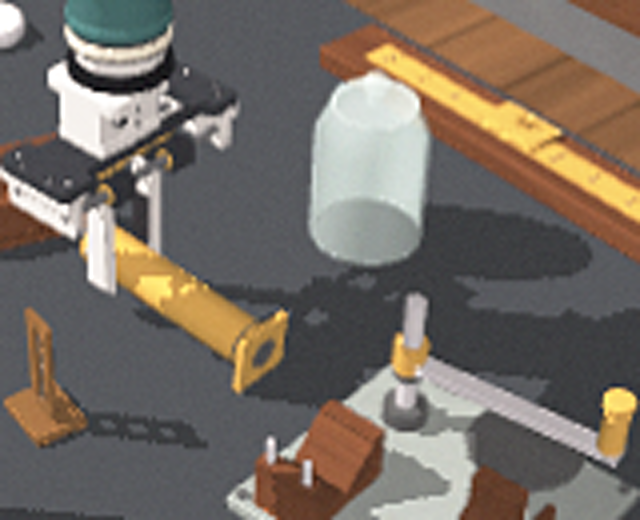

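```bash
python3 -m creep '[{"slide":[0,5,0],"roll":0,"grip":1},{"slide":[0,10,0],"roll":0,"grip":1},{"slide":[0,14,0],"roll":0,"grip":1},{"slide":[0,16,0],"roll":0,"grip":1},{"slide":[0,16,0],"roll":0,"grip":1}]'
```

```text
time: 18.67
tool_pos: [0.5076, 0.0549, 0.0089]
ee_rot: [-1.571, -0.001, 0.142]
wrist_force: [0.3, 1.5, 0.8]
width: 0.0351
```

```bash
python3 -m creep '[{"slide":[0,2,0],"roll":0,"grip":1},{"slide":[0,4,0],"roll":0,"grip":1},{"slide":[0,4,0],"roll":0,"grip":1},{"slide":[0,4,0],"roll":0,"grip":1}]'
```

```text
time: 19.0
tool_pos: [0.5074, 0.0547, 0.0047]
ee_rot: [-1.571, -0.001, 0.142]
wrist_force: [0.2, 1.5, 0.2]
width: 0.035
```

```bash
python3 -m creep '[{"slide":[0,2,0],"roll":0,"grip":1},{"slide":[0,2,0],"roll":0,"grip":0.5},{"slide":[0,2,0],"roll":0,"grip":0.4},{"slide":[0,2,0],"roll":0,"grip":0.3},{"slide":[0,0,0],"roll":0,"grip":0.3},{"slide":[0,-20,0],"roll":0,"grip":0.3},{"slide":[0,-60,-20],"roll":0,"grip":0.3},{"slide":[0,-100,-60],"roll":0,"grip":0.3},{"slide":[0,-120,-70],"roll":0,"grip":0.3},{"slide":[0,-120,-70],"roll":0,"grip":0.3},{"slide":[0,-120,-70],"roll":0,"grip":0.3}]';python3 -c "
from h import *
wsnap('w16.png')
"
```

```text
time: 19.92
tool_pos: [0.5188, -0.0158, 0.1275]
ee_rot: [-1.572, -0.006, 0.139]
wrist_force: [-0.8, -0.3, -0.2]
width: 0.0656
[ 0.5188 -0.0158  0.1275] 7.97
```

View pics/w16.png

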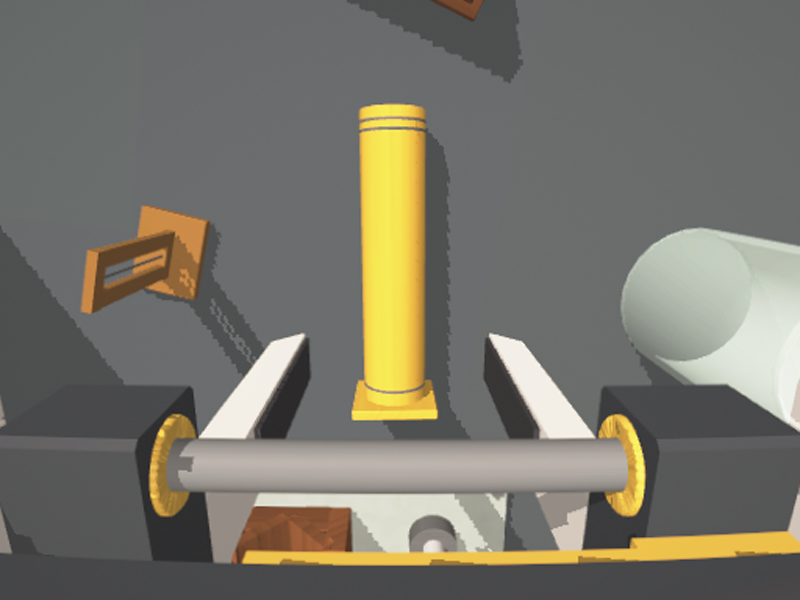

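Run:
```python
from h import *
i=wi('w16.png')
A=ray(i,(393*.64,105*.64),.028);B=ray(i,(394.5*.64,418*.64),.046)
d=(B-A)[:2];u=d/np.linalg.norm(d);print(A,B,np.linalg.norm(d),np.degrees(np.arctan2(u[1],u[0])))
g=(B[:2]-.083*u+A[:2]+.087*u)/2; print(g)
yaw=np.degrees(np.arctan2(u[1],u[0]))+90
plan([g[0],g[1],.004],yaw)
```

```text
[0.5026949  0.08659702 0.028     ] [ 0.5270324 -0.0820141  0.046    ] 0.17035851236621563 -81.78659601531706
[5.15149367e-01 3.11975860e-04]
slide [1.000e-01 1.211e+02 1.530e+01] roll -0.2 len 122
```

```bash
python3 -m creep '[{"slide":[0,30,15],"roll":0,"grip":0.3},{"slide":[0,65,15],"roll":0,"grip":0.3},{"slide":[0,95,15],"roll":0,"grip":0.3},{"slide":[0,110,15],"roll":0,"grip":0.4},{"slide":[0,117,15],"roll":0,"grip":0.5},{"slide":[0,119,15],"roll":0,"grip":0.5},{"slide":[0,119,15],"roll":0,"grip":0.6},{"slide":[0,119,15],"roll":0,"grip":1},{"slide":[0,119,15],"roll":0,"grip":1},{"slide":[0,119,15],"roll":0,"grip":1},{"slide":[0,119,15],"roll":0,"grip":1},{"slide":[0,119,15],"roll":0,"grip":1}]';python3 -c "
from h import *
print(robot.get_obs()['tool_pos'])
"
```

```text
time: 20.97
tool_pos: [0.5157, 0.0003, 0.0066]
ee_rot: [-1.571, -0.002, 0.141]
wrist_force: [0.3, 0.5, 0.0]
width: 0.0353
[5.15695312e-01 3.15173421e-04 6.56095779e-03]
```

```bash
python3 -m creep '[{"slide":[0,-3,0],"roll":0,"grip":1},{"slide":[0,-20,0],"roll":0,"grip":1},{"slide":[0,-55,0],"roll":0,"grip":1},{"slide":[0,-90,0],"roll":0,"grip":1},{"slide":[0,-115,0],"roll":0,"grip":1},{"slide":[0,-115,0],"roll":0,"grip":1}]';python3 -c "
from h import *
plan([.4813,-.2566,.121],8.15)
wsnap('s17.png','side',(200,130,160,130))
"
```

```text
time: 21.47
tool_pos: [0.5186, -0.0002, 0.1275]
ee_rot: [-1.574, -0.012, 0.141]
wrist_force: [0.8, 0.7, -1.1]
width: 0.0356
slide [ -73.1    6.5 -248.6] roll -0.0 len 259
scale 4
[ 5.186e-01 -2.000e-04  1.275e-01] 8.1
```

View pics/s17.png

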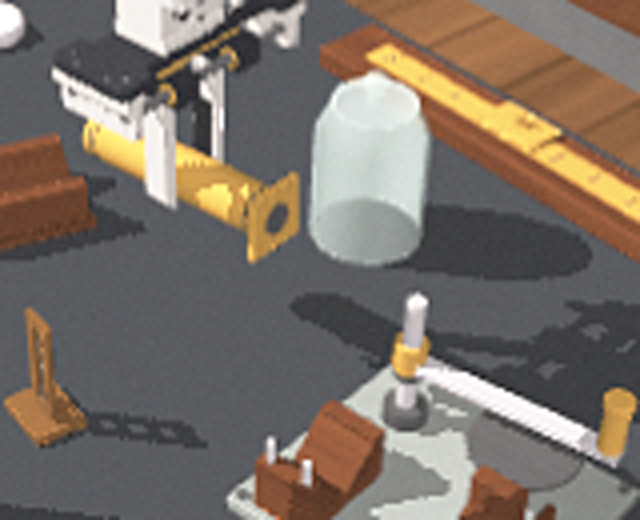

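```bash
python3 -m creep '[{"slide":[-3,0,-12],"roll":0,"grip":1},{"slide":[-11,0,-40],"roll":0,"grip":1},{"slide":[-22,0,-78],"roll":0,"grip":1},{"slide":[-33,0,-116],"roll":0,"grip":1},{"slide":[-44,0,-154],"roll":0,"grip":1},{"slide":[-54,0,-192],"roll":0,"grip":1},{"slide":[-63,0,-224],"roll":0,"grip":1},{"slide":[-69,0,-243],"roll":0,"grip":1},{"slide":[-70.5,0,-249],"roll":0,"grip":1},{"slide":[-70.5,0,-249],"roll":0,"grip":1},{"slide":[-70.5,0,-249],"roll":0,"grip":1}]';python3 -c "
from h import *
plan([.4813,-.2566,.121],8.15)
wsnap('w18.png');wsnap('s18.png','side',(230,160,150,140))
"
```

```text
time: 22.43
tool_pos: [0.479, -0.2554, 0.1183]
ee_rot: [-1.567, 0.003, 0.141]
wrist_force: [0.4, 0.9, -1.9]
width: 0.0352
slide [ 2.1 -2.7 -1.6] roll -0.1 len 4
[ 0.479  -0.2554  0.1183] 8.06
scale 4
[ 0.4794 -0.2549  0.1189] 8.14
```

View pics/w18.png

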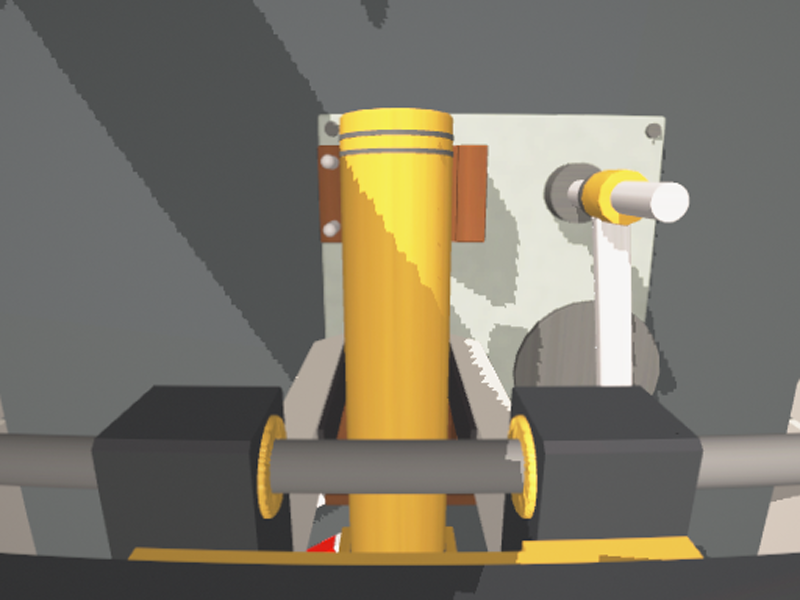

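View pics/s18.png

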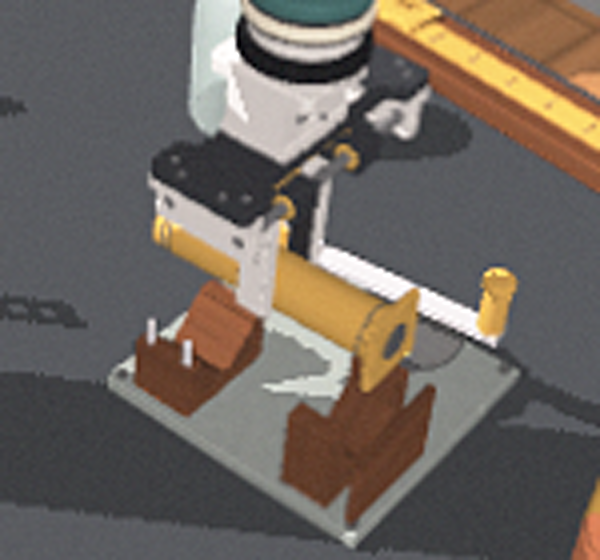

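Run:
```python
from h import *
i=wi('w18.png')
for z,uv in ((.012,(319,115)),(.012,(665,117)),(.054,(318,146)),(.054,(488,146)),(.054,(488,242)),(.054,(318,242)),(.133,(396,109)),):
    p=ray(i,np.array(uv)*.64,z); print(uv,np.round((rz(-.1423)@(p-[.4813,-.2566,0]))*1000,1))
plan([.4813,-.2566,.121],8.15)
```

```text
(319, 115) [-44.9 101.7  12. ]
(665, 117) [145.2 102.1  12. ]
(318, 146) [-39.5  82.9  54. ]
(488, 146) [40.2 82.9 54. ]
(488, 242) [41.8 37.7 54. ]
(318, 242) [-40.9  37.7  54. ]
(396, 109) [ -2.6  89.5 133. ]
slide [ 1.2 -1.6 -2.1] roll 0.0 len 3
```

```bash
python3 -m creep '[{"slide":[1.5,10,-2.5],"roll":0,"grip":1},{"slide":[1.5,25,-2.5],"roll":0,"grip":1},{"slide":[1.5,40,-2.5],"roll":0,"grip":1},{"slide":[1.5,50,-2.5],"roll":0,"grip":1},{"slide":[1.5,50,-2.5],"roll":0,"grip":1},{"slide":[1.5,50,-2.5],"roll":0,"grip":1}]';python3 -c "
from h import *
plan([.4813,-.2566,.0355],8.15)
wsnap('w19.png');wsnap('s19.png','side',(230,160,150,140))
"
```

```text
time: 23.03
tool_pos: [0.4817, -0.2575, 0.0696]
ee_rot: [-1.569, 0.001, 0.143]
wrist_force: [1.0, 0.5, -2.4]
width: 0.0354
slide [-0.3 34.1  0.9] roll 0.0 len 34
[ 0.4817 -0.2575  0.0696] 8.17
scale 4
[ 0.4823 -0.2581  0.0707] 8.15
```

View pics/w19.png

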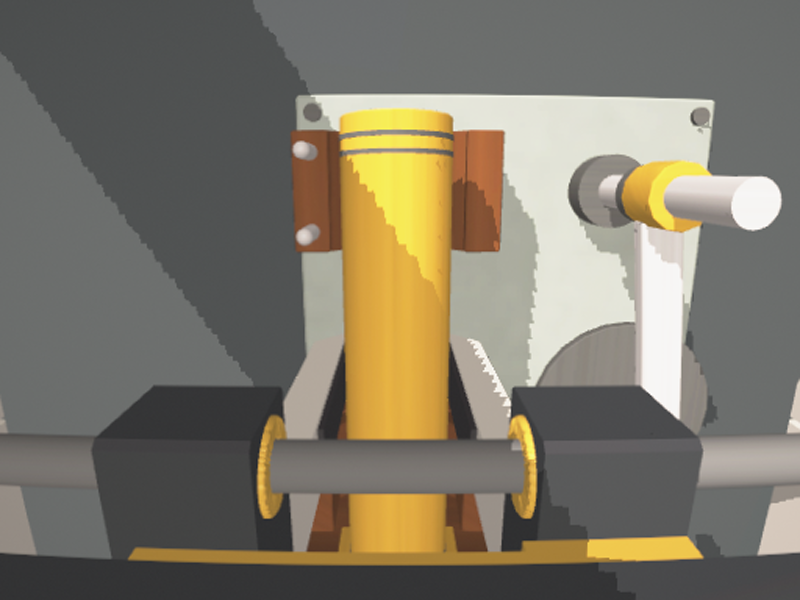

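View pics/s19.png

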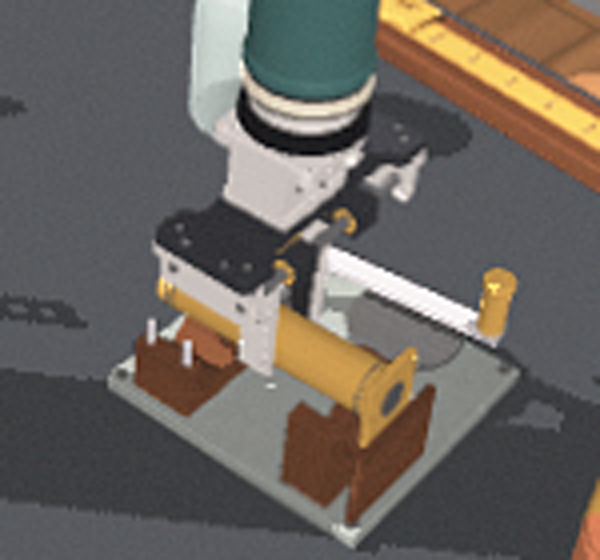

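Run:
```python
from h import *
im=snap('side','s20raw.png')[0][:,:,::-1]
cv2.imwrite('pics/s20.png',cv2.resize(im[235:300,290:350],None,fx=9,fy=9,interpolation=cv2.INTER_CUBIC))
i=ld('side')
# predicted px of wall top and flange bottom (cradle frame)
R=rz(.1423)
f=lambda P:(proj(i,np.array(P)/1000@R.T+[.4813,-.2566,0])-[290,235])*9
print('wall top inner y=-89',f([[-40,-89,74],[40,-89,74]]),'A top',f([[-40,-75,74],[40,-75,74]]))
print('flange outer bottom y-85',f([[-24,-85,63],[24,-85,63],[24,-85,111],[-24,-85,111]]))
```

```text
wall top inner y=-89 [[252.91164916 337.95492946]
 [422.19656639 173.80604819]] A top [[209.96635347 311.15974521]
 [380.16268468 149.22708427]]
flange outer bottom y-85 [[271.25234445 324.01018103]
 [372.43213038 225.89140174]
 [395.0009374  102.79696119]
 [291.51732666 200.65328334]]
```

View pics/s20.png

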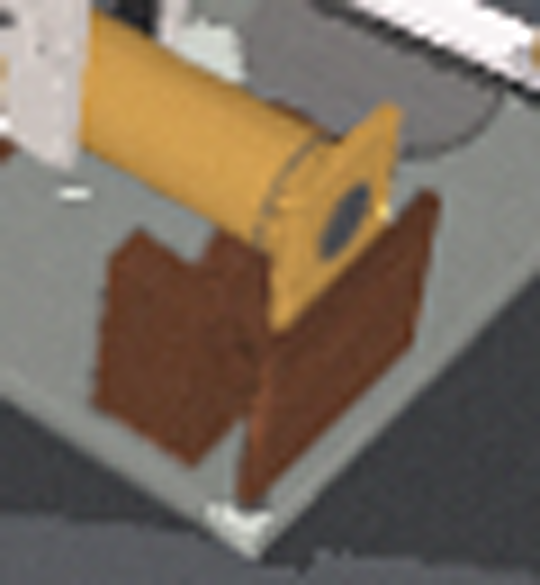

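```bash
python3 -m creep '[{"slide":[-0.5,10,0],"roll":0,"grip":1},{"slide":[-0.5,20,0.5],"roll":0,"grip":1},{"slide":[-0.5,26,0.5],"roll":0,"grip":1},{"slide":[-0.5,29,0.5],"roll":0,"grip":1},{"slide":[-0.5,29,0.5],"roll":0,"grip":1},{"slide":[-0.5,29,0.5],"roll":0,"grip":1}]'
```

```text
time: 23.68
tool_pos: [0.4812, -0.2579, 0.0411]
ee_rot: [-1.57, 0.001, 0.141]
wrist_force: [0.4, -0.5, -1.3]
width: 0.0354
```

```bash
python3 -m creep '[{"slide":[0,1.5,0],"roll":0,"grip":1},{"slide":[0,3,0],"roll":0,"grip":1},{"slide":[0,3,0],"roll":0,"grip":1}]'
```

```text
time: 23.93
tool_pos: [0.4816, -0.2581, 0.0386]
ee_rot: [-1.571, -0.001, 0.141]
wrist_force: [0.8, 0.0, -2.3]
width: 0.0354
```

```bash
python3 -m creep '[{"slide":[0,1,0],"roll":0,"grip":1},{"slide":[0,2,0],"roll":0,"grip":1},{"slide":[0,2,0],"roll":0,"grip":1},{"slide":[0,2,0],"roll":0,"grip":1}]'
```

```text
time: 24.27
tool_pos: [0.4819, -0.2582, 0.037]
ee_rot: [-1.571, -0.001, 0.141]
wrist_force: [1.4, -1.1, -0.6]
width: 0.0358
```

```bash
python3 -m creep '[{"slide":[0,1,0],"roll":0,"grip":1},{"slide":[0,2,0],"roll":0,"grip":1},{"slide":[0,2,0],"roll":0,"grip":1},{"slide":[0,2,0],"roll":0,"grip":1}]'
```

```text
time: 24.6
tool_pos: [0.482, -0.2583, 0.0355]
ee_rot: [-1.572, -0.001, 0.142]
wrist_force: [1.2, 0.8, 4.6]
width: 0.035
```

```bash
python3 -m creep '[{"slide":[0,1,0],"roll":0,"grip":1},{"slide":[0,2,0],"roll":0,"grip":1},{"slide":[0,2,0],"roll":0,"grip":1},{"slide":[0,2,0],"roll":0,"grip":1}]'
python3 - <<'E'
from h import *
im=snap('side','s21raw.png')[0][:,:,::-1]
cv2.imwrite('pics/s21.png',cv2.resize(im[200:300,250:350],None,fx=6,fy=6,interpolation=cv2.INTER_CUBIC))
wsnap('w21.png')
E
```

```text
time: 24.93
tool_pos: [0.4821, -0.2584, 0.0354]
ee_rot: [-1.572, -0.002, 0.142]
wrist_force: [-2.7, 1.5, 12.4]
width: 0.0353
[ 0.4821 -0.2584  0.0354] 8.12
```

View pics/s21.png

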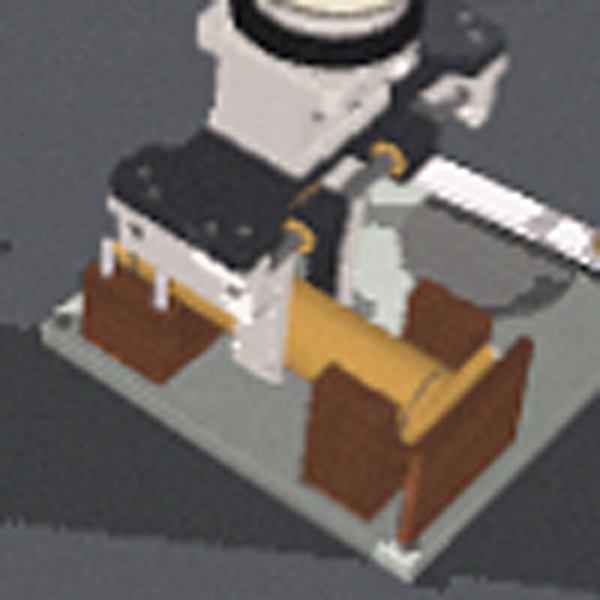

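View pics/w21.png

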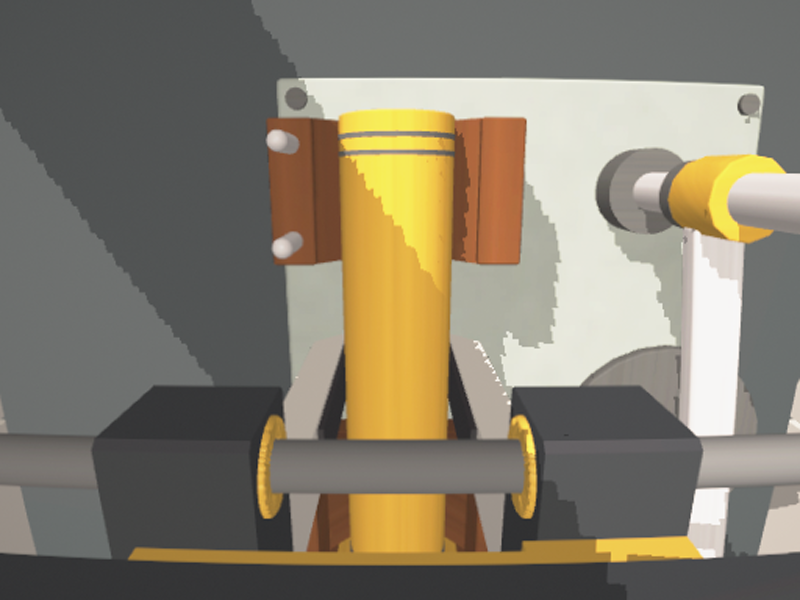

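Run:
```python
from h import *
im=cv2.imread('pics/s21raw.png')
c=cv2.resize(im[235:300,290:350],None,fx=9,fy=9,interpolation=cv2.INTER_CUBIC)
i=ld('side');R=rz(.1423)
f=lambda P:(proj(i,np.array(P)/1000@R.T+[.4813,-.2566,0])-[290,235]+.5)*9
for dz,col in((0,(0,255,0)),(4,(255,0,0))):
    q=f([[-24,-85,26+dz],[24,-85,26+dz],[24,-85,74+dz],[-24,-85,74+dz]]).astype(int)
    cv2.polylines(c,[q],True,col,1)
cv2.imwrite('pics/s21b.png',c)
```

```text
(no output)
```

View pics/s21b.png

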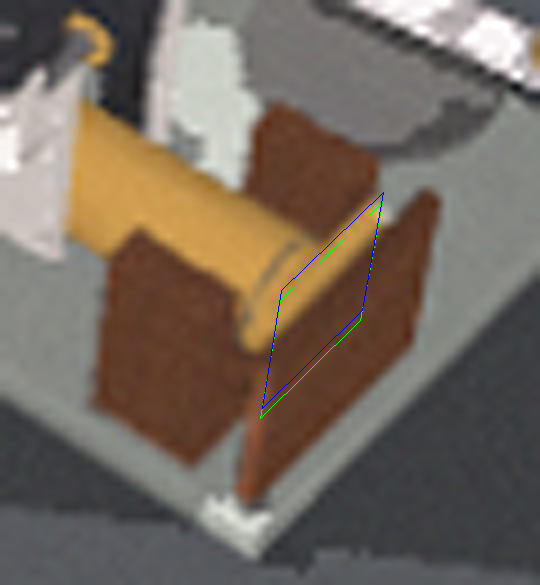

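```bash
python3 -m creep '[{"slide":[0,1,0],"roll":0,"grip":1},{"slide":[0,2,0],"roll":0,"grip":1},{"slide":[0,3,0],"roll":0,"grip":1},{"slide":[0,3,0],"roll":0,"grip":1},{"slide":[0,3,0],"roll":0,"grip":1}]'; python3 -c "
from h import *
print(robot.get_obs()['wrist_torque'])"
```

```text
time: 25.45
tool_pos: [0.4821, -0.2586, 0.0352]
ee_rot: [-1.573, -0.002, 0.142]
wrist_force: [-8.1, 4.7, 23.3]
width: 0.035
[0.89773191 1.44362185 0.07718046]
```

```bash
python3 -m creep '[{"slide":[0,-3,0],"roll":0,"grip":1},{"slide":[0,-5.5,0],"roll":0,"grip":1},{"slide":[0,-5.5,0],"roll":0,"grip":1},{"slide":[0,-5.5,0],"roll":0,"grip":0.6},{"slide":[0,-5.5,0],"roll":0,"grip":0.5},{"slide":[0,-5.5,0],"roll":0,"grip":0.4},{"slide":[0,-5.5,0],"roll":0,"grip":0.3},{"slide":[0,-15,0],"roll":0,"grip":0.3},{"slide":[0,-50,0],"roll":0,"grip":0.3},{"slide":[0,-90,0],"roll":0,"grip":0.3},{"slide":[0,-130,-40],"roll":0,"grip":0.3},{"slide":[0,-150,-75],"roll":0,"grip":0.3},{"slide":[0,-150,-75],"roll":0,"grip":0.3},{"slide":[0,-150,-75],"roll":0,"grip":0.3}]'
python3 - <<'E'
from h import *
wsnap('w22.png')
im=snap('side','s22raw.png')[0][:,:,::-1]
cv2.imwrite('pics/s22.png',cv2.resize(im[200:300,250:350],None,fx=6,fy=6,interpolation=cv2.INTER_CUBIC))
E
```

```text
time: 26.62
tool_pos: [0.493, -0.3357, 0.1833]
ee_rot: [-1.576, -0.004, 0.139]
wrist_force: [-0.4, -0.4, -1.0]
width: 0.066
[ 0.493  -0.3357  0.1833] 7.94
```

View pics/w22.png

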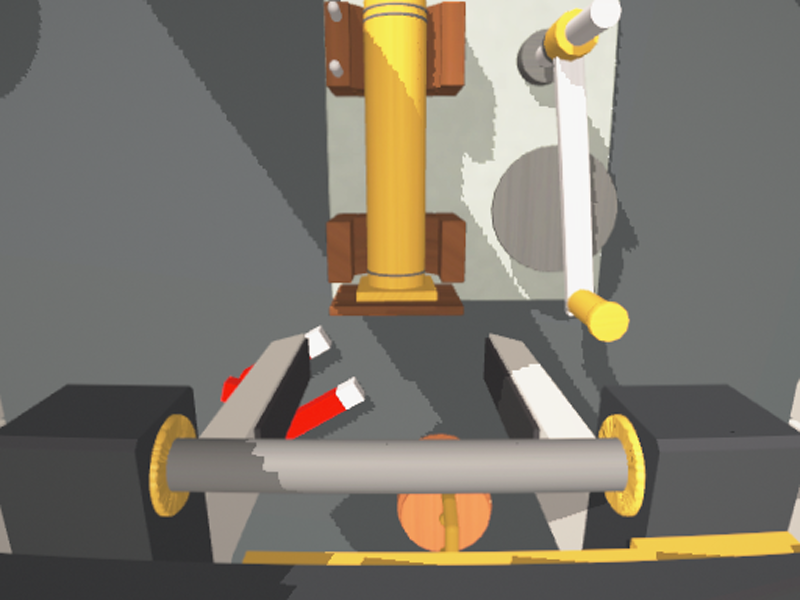

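View pics/s22.png

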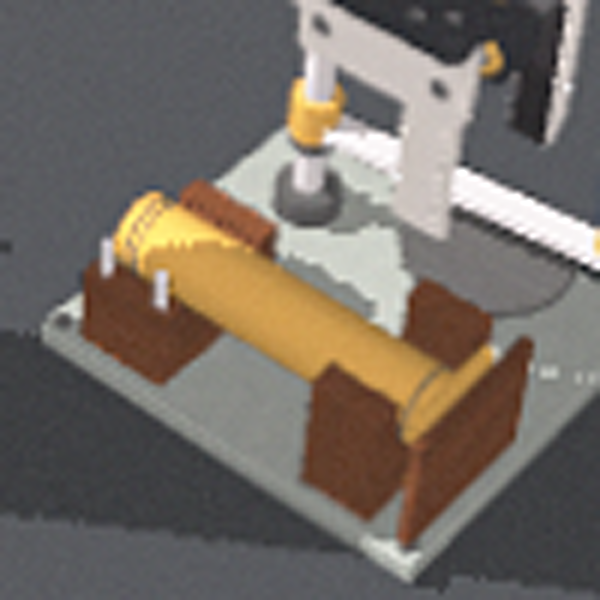

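Run:
```python
from h import *
i=wi('w22.png'); k=ray(i,np.array((608,321))*.64,.111); print(k)
plan([.605,-.3284,.17],14.93)
```

```text
[ 0.60440486 -0.32734792  0.111     ]
slide [112.7   9.3 -12.3] roll -6.9 len 114
```

```bash
python3 -m creep '[{"slide":[25,0,-3],"roll":-2,"grip":0.3},{"slide":[60,0,-6],"roll":-5,"grip":0.3},{"slide":[95,0,-10],"roll":-7,"grip":0.3},{"slide":[113,9,-12],"roll":-7,"grip":0.3},{"slide":[113,9,-12],"roll":-7,"grip":0.3},{"slide":[113,9,-12],"roll":-7,"grip":0.3}]'
python3 - <<'E'
from h import *
i=wsnap('w23.png')
plan([.605,-.3284,.0735],14.93)
E
```

```text
time: 27.22
tool_pos: [0.6048, -0.3259, 0.1672]
ee_rot: [-1.566, 0.005, 0.266]
wrist_force: [-0.4, 0.2, 0.6]
width: 0.0659
[ 0.6048 -0.3259  0.1672] 15.24
slide [ 0.1 95.1 -1.9] roll 0.2 len 95
```

View pics/w23.png

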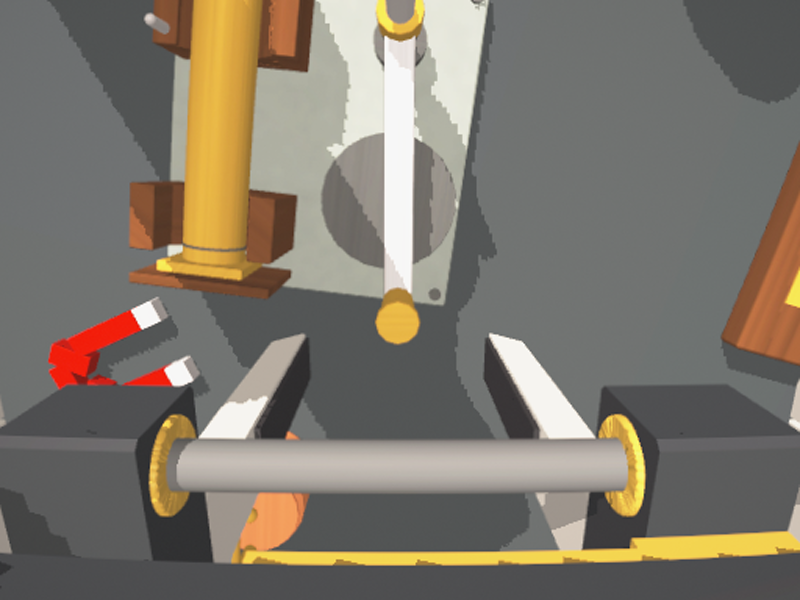

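```bash
python3 -m creep '[{"slide":[0.5,25,-1],"roll":0,"grip":0.3},{"slide":[0.5,60,-2],"roll":0,"grip":0.3},{"slide":[0.5,85,-2],"roll":0,"grip":0.4},{"slide":[0.5,95,-2],"roll":0,"grip":0.5},{"slide":[0.5,95,-2],"roll":0,"grip":0.6},{"slide":[0.5,95,-2],"roll":0,"grip":1},{"slide":[0.5,95,-2],"roll":0,"grip":1},{"slide":[0.5,95,-2],"roll":0,"grip":1},{"slide":[0.5,95,-2],"roll":0,"grip":1},{"slide":[0.5,95,-2],"roll":0,"grip":1},{"slide":[0.5,95,-2],"roll":0,"grip":1}]'
```

```text
time: 28.18
tool_pos: [0.6076, -0.331, 0.0775]
ee_rot: [-1.574, -0.002, 0.263]
wrist_force: [0.3, -2.5, 3.1]
width: 0.0205
```

```bash
python3 -m creep '[{"slide":[0,0,1],"roll":0,"grip":1},{"slide":[0,-6,2],"roll":0,"grip":1},{"slide":[0,-12,2],"roll":0,"grip":1},{"slide":[0,-18,2],"roll":0,"grip":1},{"slide":[0,-24,2],"roll":0,"grip":1},{"slide":[0,-24,2],"roll":0,"grip":1},{"slide":[0,-24,2],"roll":0,"grip":1}]'
python3 - <<'E'
from h import *
i=wsnap('w24.png')
print(robot.get_obs()['wrist_force'])
E
```

```text
time: 28.77
tool_pos: [0.6053, -0.3287, 0.0969]
ee_rot: [-1.57, 0.003, 0.263]
wrist_force: [2.2, -5.7, -7.4]
width: 0.0213
[ 0.6053 -0.3287  0.0969] 15.05
[ 1.7745992  -5.19575104 -7.70679499]
```

View pics/w24.png

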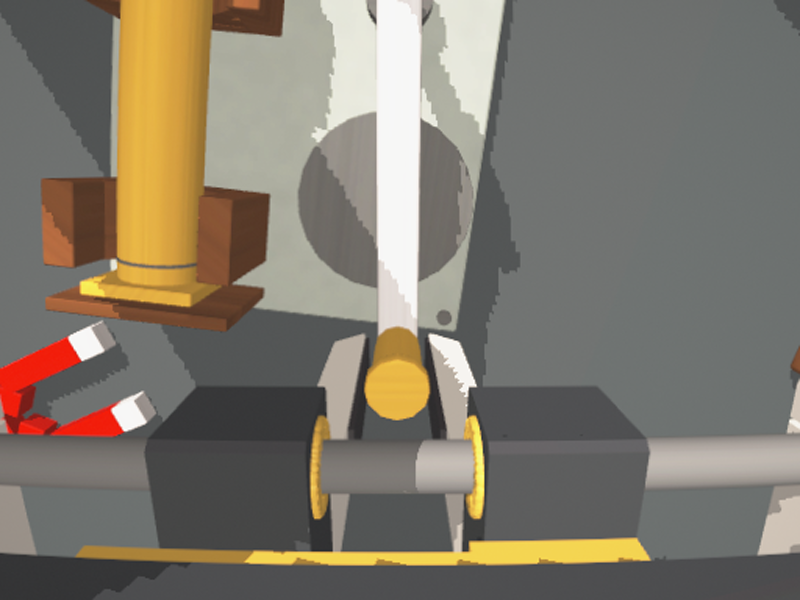

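```bash
python3 -m creep '[{"slide":[0,-3,0],"roll":0,"grip":1},{"slide":[0,-5,0],"roll":0,"grip":1},{"slide":[-7.8,-5,0.2],"roll":3,"grip":1},{"slide":[-15.7,-5,0.8],"roll":6,"grip":1},{"slide":[-31.2,-5,3.3],"roll":12,"grip":1},{"slide":[-46.4,-5,7.3],"roll":18,"grip":1},{"slide":[-61,-5,13],"roll":24,"grip":1},{"slide":[-75,-5,20.1],"roll":30,"grip":1},{"slide":[-88.2,-5,28.6],"roll":36,"grip":1},{"slide":[-100.4,-5,38.5],"roll":42,"grip":1},{"slide":[-100.4,-5,38.5],"roll":42,"grip":1},{"slide":[-100.4,-5,38.5],"roll":42,"grip":1}]'
python3 - <<'E'
from h import *
i=wsnap('w25.png')
o=robot.get_obs();print(o['wrist_force'])
k=o['tool_pos'];y=o['ee_rot'][2]; print(k+.15*np.array([-np.sin(y),np.cos(y),0]))
E
```

```text
time: 29.82
tool_pos: [0.4973, -0.3166, 0.1022]
ee_rot: [-1.571, 0.005, -0.468]
wrist_force: [-1.3, -3.9, -8.6]
width: 0.0204
[ 0.4973 -0.3166  0.1022] -26.8
[-1.25335584 -3.37331515 -8.55991113]
[ 0.56556671 -0.18297248  0.10263338]
```

View pics/w25.png

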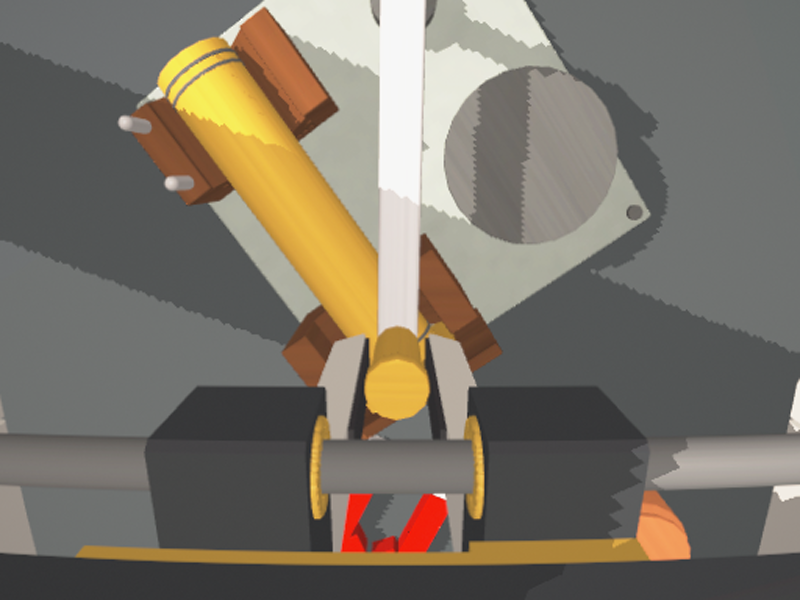

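```bash
python3 -m creep '[{"slide":[-7.8,0,0.2],"roll":3,"grip":1},{"slide":[-15.7,0,0.8],"roll":6,"grip":1},{"slide":[-31.2,0,3.3],"roll":12,"grip":1},{"slide":[-46.4,0,7.3],"roll":18,"grip":1},{"slide":[-61,0,13],"roll":24,"grip":1},{"slide":[-75,0,20.1],"roll":30,"grip":1},{"slide":[-88.2,0,28.6],"roll":36,"grip":1},{"slide":[-100.4,0,38.5],"roll":42,"grip":1},{"slide":[-111.5,0,49.6],"roll":48,"grip":1},{"slide":[-120,0,60],"roll":53,"grip":1},{"slide":[-122.9,0,64],"roll":55,"grip":1},{"slide":[-122.9,0,64],"roll":55,"grip":1},{"slide":[-122.9,0,64],"roll":55,"grip":1}]'
python3 - <<'E'
from h import *
i=wsnap('w26.png')
o=robot.get_obs();print(o['wrist_force'],o['wrist_torque'])
E
```

```text
time: 30.95
tool_pos: [0.4182, -0.2042, 0.1041]
ee_rot: [-1.573, 0.001, -1.426]
wrist_force: [-1.4, -3.2, -8.9]
width: 0.0208
[ 0.4182 -0.2042  0.1041] -81.71
[-1.59436056 -3.18996671 -8.06714721] [-0.61808427  0.4084181  -0.06180999]
```

View pics/w26.png

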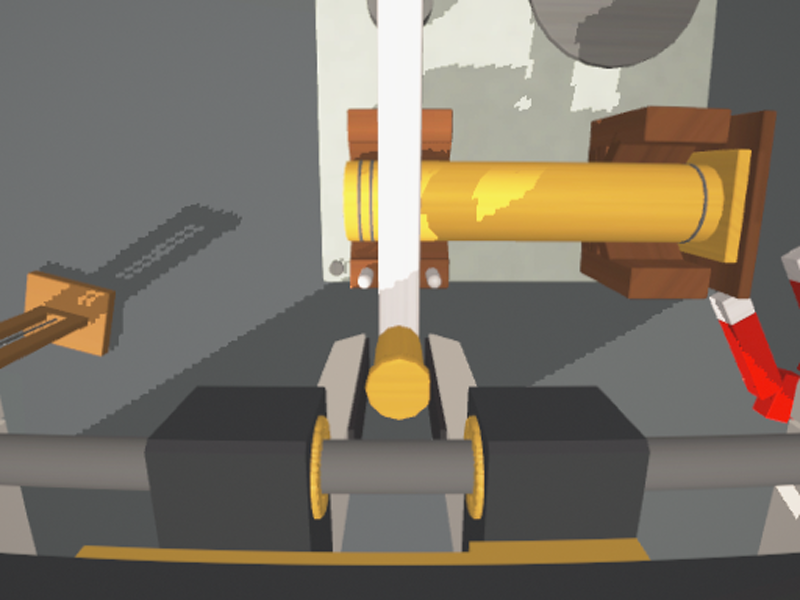

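```bash
python3 -m creep '[{"slide":[0,4,0],"roll":0,"grip":1},{"slide":[0,8,0],"roll":0,"grip":1},{"slide":[0,12,0],"roll":0,"grip":1},{"slide":[0,15,0],"roll":0,"grip":1},{"slide":[0,17,0],"roll":0,"grip":1},{"slide":[0,17,0],"roll":0,"grip":1},{"slide":[0,17,0],"roll":0,"grip":1}]'; python3 -m creep '[{"slide":[0,1.5,0],"roll":0,"grip":1},{"slide":[0,3,0],"roll":0,"grip":1},{"slide":[0,3,0],"roll":0,"grip":1},{"slide":[0,3,0],"roll":0,"grip":1}]'
```

```text
time: 31.58
tool_pos: [0.4182, -0.2044, 0.0874]
ee_rot: [-1.571, 0.0, -1.429]
wrist_force: [-4.0, -3.0, -6.0]
width: 0.0206
time: 31.92
tool_pos: [0.4183, -0.2046, 0.0859]
ee_rot: [-1.571, -0.001, -1.429]
wrist_force: [-5.8, -1.3, -0.4]
width: 0.0208
```

```bash
python3 -m creep '[{"slide":[0,0.5,0],"roll":0,"grip":0.7},{"slide":[0,0.5,0],"roll":0,"grip":0.6},{"slide":[0,0.5,0],"roll":0,"grip":0.5},{"slide":[0,0.5,0],"roll":0,"grip":0.4},{"slide":[0,0.5,0],"roll":0,"grip":0.3},{"slide":[0,0.5,0],"roll":0,"grip":0.3},{"slide":[0,-15,0],"roll":0,"grip":0.3},{"slide":[0,-50,0],"roll":0,"grip":0.3},{"slide":[0,-90,-10],"roll":0,"grip":0.3},{"slide":[0,-120,-50],"roll":0,"grip":0.3},{"slide":[0,-130,-60],"roll":0,"grip":0.3},{"slide":[0,-130,-60],"roll":0,"grip":0.3}]'
python3 - <<'E'
from h import *
wsnap('w27.png'); wsnap('s27.png','side'); wsnap('t27.png','top')
im=cv2.imread('pics/s27.png')
im=snap('side','s28raw.png')[0][:,:,::-1]
cv2.imwrite('pics/s28.png',cv2.resize(im[200:300,250:350],None,fx=6,fy=6,interpolation=cv2.INTER_CUBIC))
E
```

```text
time: 32.92
tool_pos: [0.359, -0.2144, 0.2196]
ee_rot: [-1.565, -0.007, -1.431]
wrist_force: [0.8, 0.8, -0.3]
width: 0.0655
[ 0.359  -0.2144  0.2196] -82.01
[ 0.3595 -0.2137  0.217 ] -81.99
[ 0.3594 -0.2131  0.215 ] -81.94
```

View pics/w27.png

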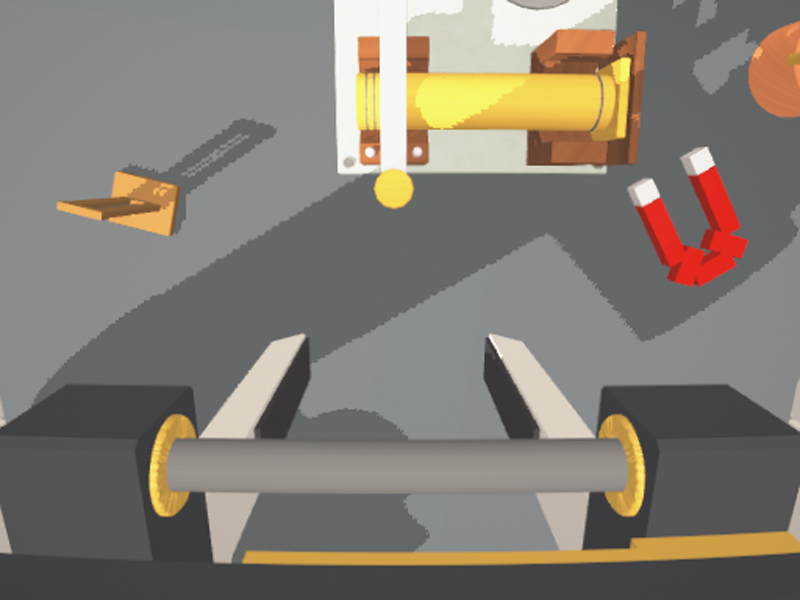

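View pics/s28.png

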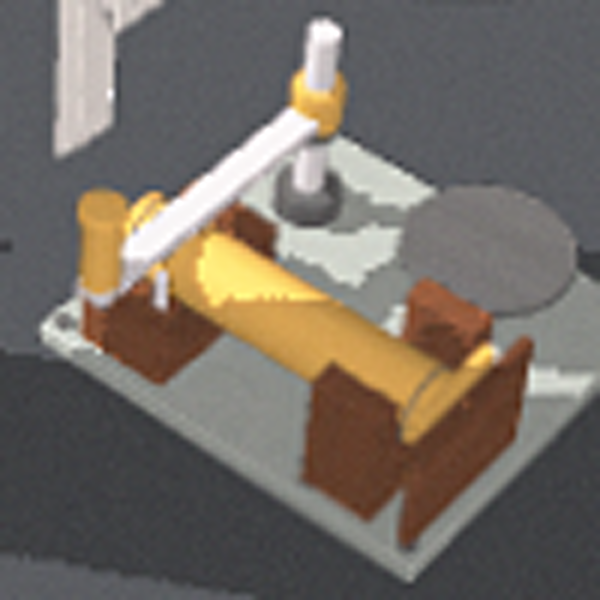

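View pics/s27.png

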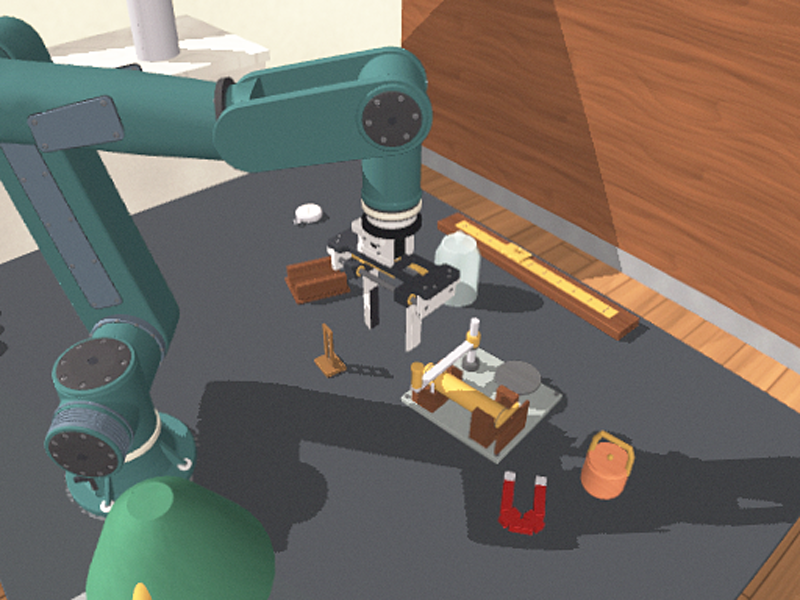

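View pics/t27.png

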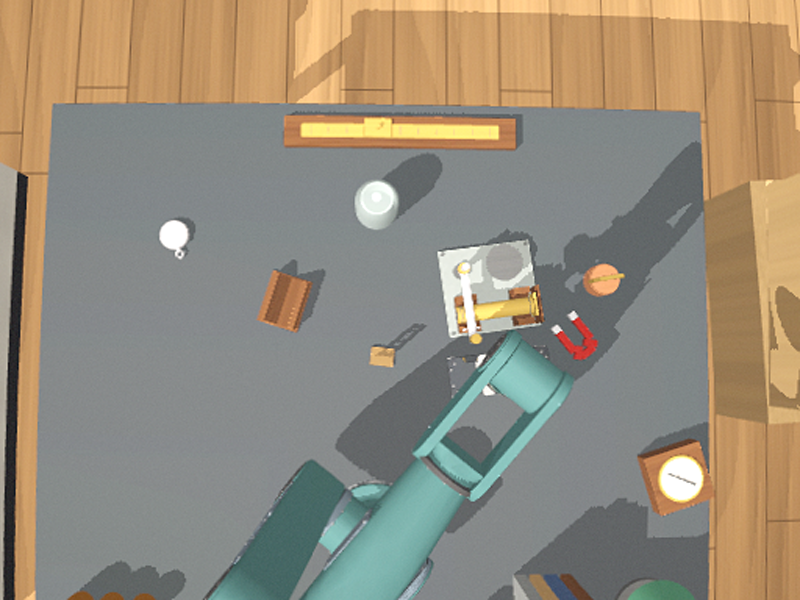

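```bash
python3 -m creep '[{"slide":[0,0,0],"roll":0,"grip":0.3},{"slide":[0,0,0],"roll":0,"grip":0.3},{"slide":[0,0,0],"roll":0,"grip":0.3}]'
python3 - <<'E'
from h import *
a=cv2.imread('pics/w27.png')
i=wi('w27.png')
# bar check in cradle frame: knob top at expected heights
for z in (.111,.118): print(z,np.round(rz(-.1423)@(ray(i,np.array((393.5,188))*.64,z)-[.4813,-.2566,0])*1000,1))
print(ticket.close_job())
E
```

```text
time: 33.37
tool_pos: [0.3591, -0.2124, 0.2132]
ee_rot: [-1.572, 0.002, -1.429]
wrist_force: [0.5, -0.3, 0.2]
width: 0.0657
0.111 [-55.3  60.6 111. ]
0.118 [-55.1  60.6 118. ]
the job is handed in; nothing more can be done
None
```

The job is done and handed in at about 33 s of the 72 s allowed. The hand-in reports no verdict, so whether it passed is not confirmed.

1. **Canister:** I lifted it by its handle and set it upright on open table to the right of the cradle.
2. **Clamp bar out:** I raised it by its knob, turned it aside over the emptied stand and let it down gently.
3. **Barrel:** I took it by its plain end, laid it on the table, took it again by its middle and lowered it into the V blocks. I pressed it down to about 23 N; it sank no further, so I eased off and released it.
4. **Clamp bar back:** I swung it across at about 0.025 m lift and let it down until the wrist carried almost none of the spring's load, then released it.

**Last checks:**
- The pictures showed the flange in its slot, the bar between the keeper posts resting on the barrel, and the canister upright.
- The knob measured at cradle x -55, y 60.6 mm against a nominal -55, 60.
- The gripper was open and clear, with wrist force near zero. The other objects looked unmoved by eye; I did not measure them.

**What disagreed or was not checked:**
- My readings from the fixed cameras put the cradle about 6 mm off the wrist camera's. I used the wrist camera, and the turn of the bar about its post agreed with it.
- On taking the knob for the return swing, the fingers sat about 4 mm higher and 2.5 mm further out than planned. I corrected this while lifting.
- The side picture was too coarse to rule out a millimetre or two of height left at the flange before release. I relied on the press force and the expected tool height there.

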